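Close the filter cell: tighten four lever nuts crosswise

TASK

Close the filter cell: turn each of its four lever nuts clockwise by its upright handle, about half a turn, until you feel it bite and come up hand-firm; hold it so for a moment, but do not force it further or the gasket is crushed. Go crosswise so that the cover seats evenly: make one nut firm, then the one diagonally opposite, then the other two, without starting a nut before its turn. Let go of everything at the end and leave the other things on the bench where they are.

Things in the scene. Friction and masses are not known exactly. Their poses are not given: they have to be found in the camera images.
- cover: The cover plate: 166 mm square, 9 mm thick aluminium, a loose plate lifted about 2 mm off the gasket by a spring until the nuts press it down; seated, its underside is 35.5 mm above the cell's underside; origin at the centre of its underside.
- cell: Square flat steel filter cell, fixed to the worktop, 178 x 178 mm, with a black gasket on top at 35.5 mm and a rim up to 40 mm high round it; origin at the centre of its underside, z up, x and y along its sides. A 166 mm square aluminium cover plate 9 mm thick lies over the gasket inside the rim, held down by the four nuts against a spring; a thin hose nozzle stands in the middle of the cover up to 77 mm above the worktop.
- nut_1 (a point): Lever nut 1: point on its vertical axis, at the underside of its washer; (+60, +60) mm in the cell's x, y; diagonally opposite nut 3. All four nuts: clockwise from above tightens. From the start each runs freely for 2.8 to 3.4 rad (differs by nut; cannot be seen from the lever's direction, must be felt), then bites. Its washer sinks 4 mm a turn, to 44.6 mm above the cell's underside at the bite.
- nut_2 (a point): Lever nut 2: point on its vertical axis, at the underside of its washer; (-60, +60) mm in the cell's x, y; diagonally opposite nut 4. All four nuts: running freely takes 3 to 6 N at the handle, along its circle; after the bite this rises by about 1.1 N per mm of handle travel (a spring, no hard stop). Let go, the lever springs back a little and the nut stays down.
- nut_3 (a point): Lever nut 3: point on its vertical axis, at the underside of its washer; (-60, -60) mm in the cell's x, y; diagonally opposite nut 1. All four nuts: hand-firm means 10 to 15 N at the handle, along its circle, held for a quarter second; below about 8 N is not firm, above about 20 N crushes the gasket. Forces along the lever or downwards do not turn it.
- nut_4 (a point): Lever nut 4: point on its vertical axis, at the underside of its washer; (+60, -60) mm in the cell's x, y; diagonally opposite nut 2. All four nuts: the flat lever stays at 54 to 60 mm above the cell's underside.
- handle_1 (a point): Centre (half-way up) of the upright black handle on the lever of nut 1. All four handles: a round grip 15 mm in diameter, 36 mm tall, spinning freely on its own pin, so a gripper can hold it and keep its direction while it goes round; 38 mm from the nut's axis; its bottom is at 61 mm and its centre at 79 mm above the cell's underside.
- handle_2 (a point): Centre (half-way up) of the upright black handle on the lever of nut 2. All four handles start with the lever roughly tangential to the cell's centre; tightening takes them round the outer side of their stud.
- handle_3 (a point): Centre (half-way up) of the upright black handle on the lever of nut 3. 
- handle_4 (a point): Centre (half-way up) of the upright black handle on the lever of nut 4. 
- pin_1 (a point): Top of the thin load pin in the end of stud 1, on the axis of nut 1, 70.6 mm above the cell's underside while nobody turns the nut; it sinks by 0.025 mm for each N of push at the handle, so 0.25 to 0.37 mm when firm (too little to see or to read).
- pin_2 (a point): Top of the thin load pin in the end of stud 2, on the axis of nut 2, 70.6 mm above the cell's underside while nobody turns the nut; it sinks by 0.025 mm for each N of push at the handle, so 0.25 to 0.37 mm when firm (too little to see or to read).
- pin_3 (a point): Top of the thin load pin in the end of stud 3, on the axis of nut 3, 70.6 mm above the cell's underside while nobody turns the nut; it sinks by 0.025 mm for each N of push at the handle, so 0.25 to 0.37 mm when firm (too little to see or to read).
- pin_4 (a point): Top of the thin load pin in the end of stud 4, on the axis of nut 4, 70.6 mm above the cell's underside while nobody turns the nut; it sinks by 0.025 mm for each N of push at the handle, so 0.25 to 0.37 mm when firm (too little to see or to read).
- small_stopper: Small tapered red rubber stopper, 20 x 20 x 22 mm, standing in front of the cell; origin at the centre of its underside. A bystander: leave it where it is.
- dish: Round glass petri dish to the left of the cell, 70 mm across, 16 mm high; origin at the centre of its underside. A bystander: leave it where it is.
- pen: Marker pen lying behind the cell, 13 x 131 x 14 mm; origin at the centre of its underside. A bystander: leave it where it is.
- bottle: Small stoppered glass weighing bottle to the right of the cell, 39 x 39 x 65 mm; origin at the centre of its underside. A bystander: leave it where it is.

How it is judged:
On the way, in this order (a step that is already met when the one before it is completed fails the run):
1. one nut is run down and held firm while the other three have not been tightened (((z of pin_1 in the frame of cell below 0.07041 m and z of nut_1 in the frame of cell below 0.0449 m and z of each of nut_2, nut_3, nut_4 in the frame of cell above 0.0458 m) or (z of pin_2 in the frame of cell below 0.07041 m and z of nut_2 in the frame of cell below 0.0449 m and z of each of nut_1, nut_3, nut_4 in the frame of cell above 0.0458 m) or (z of pin_3 in the frame of cell below 0.07041 m and z of nut_3 in the frame of cell below 0.0449 m and z of each of nut_1, nut_2, nut_4 in the frame of cell above 0.0458 m) or (z of pin_4 in the frame of cell below 0.07041 m and z of nut_4 in the frame of cell below 0.0449 m and z of each of nut_1, nut_2, nut_3 in the frame of cell above 0.0458 m))), for 0.1 s.
2. the diagonally opposite nut is run down and held firm while the other two have not been tightened (((z of pin_1 in the frame of cell below 0.07041 m and z of each of nut_1, nut_3 in the frame of cell below 0.0449 m and z of each of nut_2, nut_4 in the frame of cell above 0.0458 m) or (z of pin_2 in the frame of cell below 0.07041 m and z of each of nut_2, nut_4 in the frame of cell below 0.0449 m and z of each of nut_1, nut_3 in the frame of cell above 0.0458 m) or (z of pin_3 in the frame of cell below 0.07041 m and z of each of nut_3, nut_1 in the frame of cell below 0.0449 m and z of each of nut_2, nut_4 in the frame of cell above 0.0458 m) or (z of pin_4 in the frame of cell below 0.07041 m and z of each of nut_4, nut_2 in the frame of cell below 0.0449 m and z of each of nut_1, nut_3 in the frame of cell above 0.0458 m))), for 0.1 s.
3. a third nut is run down and held firm while the last has not been tightened (((z of pin_1 in the frame of cell below 0.07041 m and z of each of nut_1, nut_2, nut_4 in the frame of cell below 0.0449 m and z of nut_3 in the frame of cell above 0.0458 m) or (z of pin_2 in the frame of cell below 0.07041 m and z of each of nut_2, nut_1, nut_3 in the frame of cell below 0.0449 m and z of nut_4 in the frame of cell above 0.0458 m) or (z of pin_3 in the frame of cell below 0.07041 m and z of each of nut_3, nut_2, nut_4 in the frame of cell below 0.0449 m and z of nut_1 in the frame of cell above 0.0458 m) or (z of pin_4 in the frame of cell below 0.07041 m and z of each of nut_4, nut_1, nut_3 in the frame of cell below 0.0449 m and z of nut_2 in the frame of cell above 0.0458 m))), for 0.1 s.
4. the last nut is run down and held firm (z of any of pin_1, pin_2, pin_3, pin_4 in the frame of cell below 0.07041 m and z of each of nut_1, nut_2, nut_3, nut_4 in the frame of cell below 0.0449 m), for 0.1 s.
At the end, for the whole second after the job is handed in: The washers of all four nuts are down to within 0.3 mm of the bite, the cover is seated on the gasket (within 0.8 mm) and level (within 0.01 rad), and the fingers touch neither the cell nor its cover (z of each of nut_1, nut_2, nut_3, nut_4 in the frame of cell below 0.0449 m and z of cover in the frame of cell below 0.0363 m and angle between cover's own z axis and vertical below 0.01 rad and contact force between the fingers and cell below 0.1 N and contact force between the fingers and cover below 0.1 N).
It fails at once if a nut is forced with more than about 20 N at its handle (load pin sunk by more than 0.48 mm): the gasket is crushed (z of any of pin_1, pin_2, pin_3, pin_4 in the frame of cell below 0.07012 m).
It fails at once if a bystander is pushed more than 30 mm away (distance of any of small_stopper, dish, pen, bottle from where it was at the start of the episode above 0.03 m).
It also fails if it takes over 70 s, if anything falls off the work surface, if the arm or the gripper's body presses on something with over 40 N, if the wrist force passes 120 N, or if a joint passes its speed limit or range.

ROBOT

A 6-joint arm with a two-finger parallel gripper is mounted at the origin on a cart in front of the work surface, level with it; the furniture and walls round the work are solid. World frame = base frame: x ahead of the robot, y to its left, z up, the work surface at z = 0. Lengths are in m, angles in rad, forces in N, time in s.
With the tool pointing down it reaches from about 0.275 to 0.725 m from the base axis. Payload 15.9 kg.
Tool frame: the origin (TCP) lies midway between the tips of the shut fingers; the grasp point (between the pads) lies 19 mm behind it; z points along the fingers, y is the direction in which the jaws open and shut (so a half turn about z gives the same grasp; the last joint's range is limited). The gripper opens to 85 mm and grips with 20 to 120 N. Pads are 22 mm wide; open, the fingers measure 114 mm over their backs; the gripper's body (76 mm by 85 mm) begins 54 mm behind the grasp point. The pads swing forward as they close: fully open they stand 13 mm farther back than shut.
Start: joints at [1.294, 0.213, -0.034, 1.323, 0, 1.571], TCP at [0.137, 0.481, 0.208] pointing down, gripper open.
Joint ranges: [-2.98, 2.98], [-0.74, 1.72], [-1.14, 1.35], [-2.1, 2.04], [-1.57, 1.44], [-3.14, 3.14]. Speed limits (rad/s): [1.89, 1.89, 2.39, 2.57, 3.14, 3.14].

INTERFACE

Orientations are given as a unit quaternion [w, x, y, z].
In Python, from rig import readout, eyes, ticket gives the robot as it stands.
- The arm moves only by the shell command python3 -m handwheel 'ROWS' [FORCE]. ROWS is JSON, a list of rows, each an object of numbers: "x", "y", "z": the shift along the tool's x, y, z in m; "rx", "ry", "rz": the turn, a rotation vector about the tool's x, y, z in degrees; "claw": the opening, from 0 (shut) to 1 (fully open). A call has 1 to 12 rows; each row is the pose to reach, as a shift and turn from the pose commanded when the call began, along the tool's axes at that moment; what a row does not reach only later rows make up. A row lasts 1/10 s, in which the tool goes at most 50 mm and 8.59 degrees, less where a joint would pass 70% of its speed; a pose out of reach is approached as far as the arm can. A call with a gripper value outside its range is refused whole. The fingers move at their own pace and stop on an object; FORCE is the grip in N (left out, the last holds). Time passes only in rows, so rows that repeat a pose let the fingers close. It gives the time, the measured TCP pose, the force and the opening at its end, in the units of the state.
- readout.sense(): the state, without advancing time (a new reading comes with each control period).
- eyes.read_camera(name): name is "side" or "top"; returns (picture, depth): 420x560x3 uint8, blue, green, red; 420x560 float32, m along the optical axis (not along the pixel's ray), 0 where there is no reading.
- eyes.camera_params(name): a dict with "intrinsics" (3x3 intrinsics, pixels), "distortion" ([k1, k2, p1, p2, k3] as OpenCV has them; the pictures are not rectified), "rvec" (rotation vector, rad) and "tvec" (3), from world to camera coordinates, as OpenCV has them. Camera axes: x right, y down, z forward; pixel columns grow to the right and rows downward; lengths in m; the calibration is good to about 2 mm. A picture is of the moment at which its call begins. camera_params takes no time and is no camera call.
- ticket.sign_off(): hands the job in, once; it reports no verdict.
The state is a dict: "t": time; "q": joint angles; "joint_velocities": joint speeds; "joint_efforts": joint torques, N m; "eef_pos": TCP position; "orientation": TCP orientation; "contact_force": force on the tool from outside, world axes, zero at the start; "ft_torque": the same for the moment, N m; "width": finger opening in m.
Only numpy, scipy, OpenCV 4.12 (cv2) and the standard library are available. Lean on these libraries where they do the work, as an engineer would, in place of code of your own. Each camera call takes 0.05 s, during which the arm holds its last target. There are 200 camera calls.

## Working session

There is one attempt and no reset: what is moved stays moved. The work goes in short steps, Python scripts to look and compute and a shell command to move; the robot and the scene stay as the last step left them, time stands still between calls to the robot, and variables do not carry over. Pictures are saved under pics/ and viewed, about 8 in all and at most 12, crops included, and the job is handed in when it is done.

```bash
ls; mkdir -p pics
python3 - <<'E'
from rig import readout, eyes
import cv2,numpy as np
print(readout.sense())
for n in("top","side"):
    p,d=eyes.read_camera(n); cv2.imwrite(f"pics/{n}0.png",p); np.save(f"pics/{n}0.npy",d)
    print(n,eyes.camera_params(n))
E
```

```text
pics
{'t': 0.0, 'q': array([ 1.29399100e+00,  2.13371715e-01, -3.50583895e-02,  1.32352244e+00,
       -7.95083158e-06,  1.57083231e+00]), 'joint_velocities': array([-0.00074722,  0.00037593,  0.00016323,  0.00035227,  0.00117505,
        0.0024781 ]), 'joint_efforts': array([ 2.53381004e-03, -6.86151981e+01,  4.87122738e+01,  1.72714563e-02,
        9.36133824e-05, -5.38106042e-05]), 'eef_pos': array([0.13654117, 0.48060195, 0.2076087 ]), 'orientation': array([-7.58086719e-05,  1.37979021e-01,  9.90434983e-01, -5.73128978e-04]), 'contact_force': array([-0.00772628, -0.08956546, -0.08887953]), 'ft_torque': array([-0.01844093,  0.01774301, -0.05631059]), 'width': 0.0850483138410648}
top {'intrinsics': array([[460.95973787,   0.        , 278.90030931],
       [  0.        , 460.95973787, 213.07796982],
       [  0.        ,   0.        ,   1.        ]]), 'distortion': array([0.03263009, 0.        , 0.        , 0.        , 0.        ]), 'rvec': array([ 2.09773445, -2.1525643 ,  0.1280629 ]), 'tvec': array([0.04210637, 0.57441906, 0.96033168])}
side {'intrinsics': array([[530.03294185,   0.        , 273.68290229],
       [  0.        , 530.03294185, 208.32110343],
       [  0.        ,   0.        ,   1.        ]]), 'distortion': array([-0.13409387,  0.        ,  0.        ,  0.        ,  0.        ]), 'rvec': array([ 2.22820303, -0.43145928,  0.2278399 ]), 'tvec': array([-0.51616489,  0.20058823,  0.96350057])}
```

View pics/top0.png

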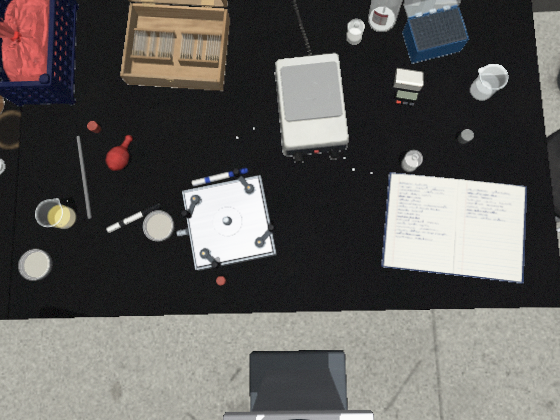

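View pics/side0.png

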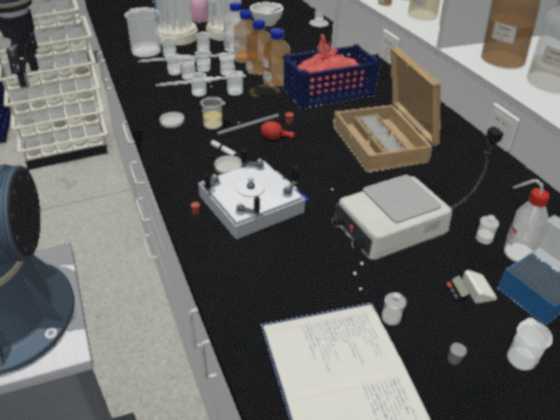

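The top view shows the cell centred near (228,222) and handles near (195,200), (249,187), (261,242) and (206,254). I'll crop in closer.

```bash
cat > h.py <<'E'
import numpy as np,cv2
from rig import readout,eyes
def cam(n):
    c=eyes.camera_params(n); return c['intrinsics'],c['distortion'],cv2.Rodrigues(c['rvec'])[0],c['tvec']
def proj(n,P):
    K,D,R,t=cam(n); return cv2.projectPoints(np.float64(P).reshape(-1,1,3),cv2.Rodrigues(R)[0],t,K,D)[0][:,0]
def onz(n,uv,z):
    K,D,R,t=cam(n); a=cv2.undistortPoints(np.float64(uv).reshape(-1,1,2),K,D)[:,0]
    r=np.c_[a,np.ones(len(a))]@R; o=-R.T@t
    return o+r*((z-o[2])/r[:,2])[:,None]
E
python3 - <<'E'
from h import *
p=cv2.imread('pics/top0.png'); c=cv2.resize(p[155:295,135:295],None,fx=5,fy=4.28*5/4.28,interpolation=cv2.INTER_CUBIC)
c=c[:600*7//6][:700]; c=cv2.resize(c,(685,600)); cv2.imwrite('pics/tc.png',c)
p=cv2.imread('pics/side0.png'); c=cv2.resize(p[145:245,185:317],(792,600),interpolation=cv2.INTER_CUBIC); cv2.imwrite('pics/sc.png',c)
print(proj('top',[[.137,.481,.2],[0,0,0]]),proj('side',[[.137,.481,.2],[0,0,0]]))
E
```

```text
[[ 15.06682773 461.18148943]
 [299.34861188 492.03560418]] [[ 35.12032119  94.99154487]
 [  2.31233405 313.77915364]]
```

View pics/tc.png

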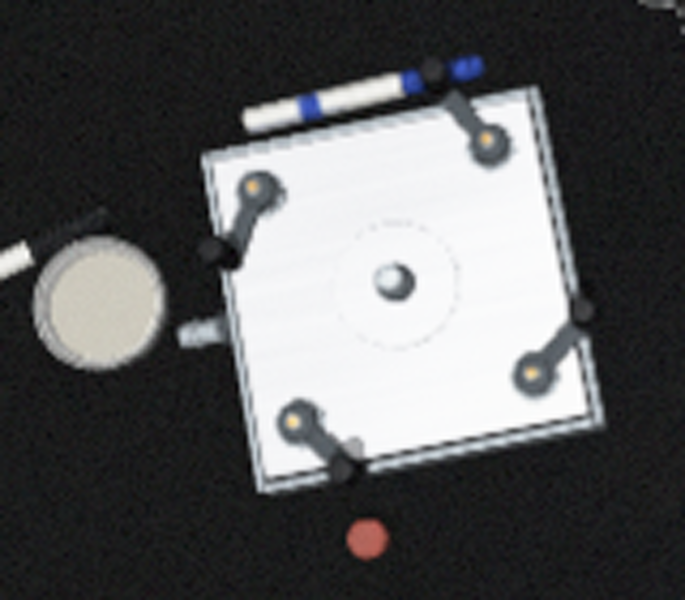

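View pics/sc.png

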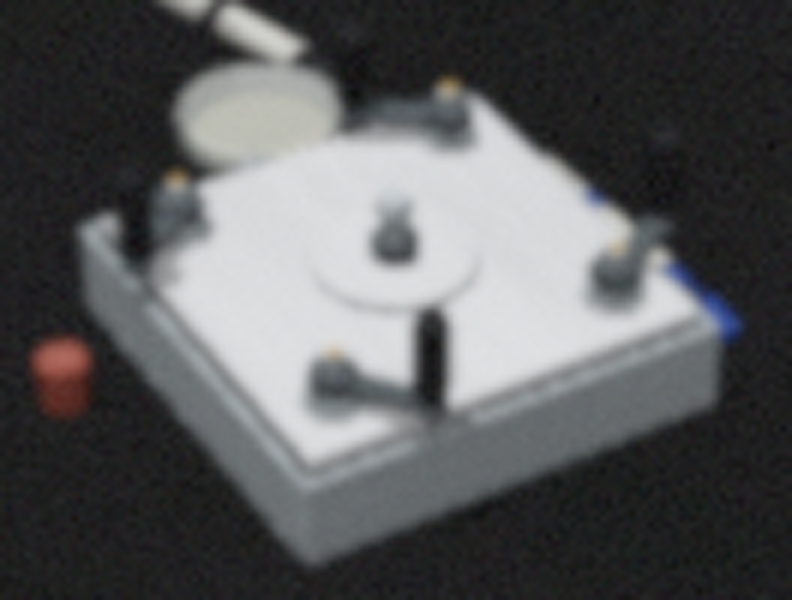

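```bash
cat > geo.py <<'E'
from h import *
f=lambda a:np.float64(a)/[4.281,4.286]+[135,155]-.4
g=lambda a:np.float64(a)/6+[185,145]-.4
pins=onz('top',f([[258,186],[487,139],[532,373],[297,421]]),.0706)[:,:2]
hand=onz('top',f([[211,249],[432,70],[583,309],[345,466]]),.095)[:,:2]
if __name__=='__main__':
    print(pins.round(4));print([np.linalg.norm(pins[i]-pins[(i+1)%4]).round(4) for i in range(4)])
    s=onz('side',g([[450,84],[617,246],[334,352],[176,176]]),.0706)[:,:2]
    print('side',s.round(4), (s-pins).round(4))
    hs=onz('side',g([[355,45],[665,140],[432,312],[138,188]]),.095)[:,:2]
    print('h',hand.round(4),hs.round(4))
    for i in range(4):
        for H,P in((hand,pins),(hs,s)):
            v=H[i]-P[i];print('ABCD'[i],np.linalg.norm(v).round(4),np.degrees(np.arctan2(v[1],v[0])).round(1))
    c=pins.mean(0);e=(pins[0]+pins[3]-pins[1]-pins[2]);print('centre',c,s.mean(0),np.degrees(np.arctan2(e[1],e[0])))
E
python3 geo.py
```

```text
[[0.6093 0.2062]
 [0.6298 0.0908]
 [0.5117 0.0701]
 [0.4911 0.1863]]
[np.float64(0.1173), np.float64(0.12), np.float64(0.118), np.float64(0.1198)]
side [[0.6074 0.2097]
 [0.6265 0.0887]
 [0.5084 0.0677]
 [0.4881 0.1892]] [[-0.0019  0.0035]
 [-0.0033 -0.0021]
 [-0.0033 -0.0024]
 [-0.003   0.0029]]
h [[0.574  0.2237]
 [0.66   0.115 ]
 [0.5396 0.0431]
 [0.4673 0.1584]] [[0.5697 0.2144]
 [0.6557 0.113 ]
 [0.5378 0.0475]
 [0.4641 0.1542]]
A 0.0394 153.6
A 0.038 172.9
B 0.0387 38.8
B 0.038 39.8
C 0.0388 -44.1
C 0.0356 -34.4
D 0.0367 -130.5
D 0.0425 -124.5
centre [0.56046398 0.13834196] [0.55759761 0.13882246] 100.06062559165072
```

```bash
python3 -m handwheel '[{"x":-0.045,"y":-0.012,"rz":-3,"claw":0.5},{"x":-0.09,"y":-0.024,"rz":-8,"claw":0.5},{"x":-0.135,"y":-0.036,"rz":-15.86,"claw":0.5},{"x":-0.18,"y":-0.047,"rz":-15.86,"claw":0.5},{"x":-0.225,"y":-0.059,"rz":-15.86,"claw":0.5},{"x":-0.27,"y":-0.071,"rz":-15.86,"claw":0.5},{"x":-0.315,"y":-0.083,"rz":-15.86,"claw":0.5},{"x":-0.36,"y":-0.095,"rz":-15.86,"claw":0.5},{"x":-0.405,"y":-0.107,"rz":-15.86,"claw":0.5},{"x":-0.45,"y":-0.118,"z":0.02,"rz":-15.86,"claw":0.5},{"x":-0.49,"y":-0.129,"z":0.04,"rz":-15.86,"claw":0.5},{"x":-0.49,"y":-0.129,"z":0.058,"rz":-15.86,"claw":0.5}]' 40
cat > st.py <<'E'
from h import *
np.set_printoptions(precision=4,suppress=True)
s=readout.sense();print(s['t'],s['eef_pos'],s['orientation'],s['contact_force'],s['width'])
E
python3 st.py
```

```text
0.1 [0.1366 0.4807 0.2077] [-0.0001  0.138   0.9904 -0.0005] [ 0.9055  0.625  -0.4499] 0.08574770715391197invalid input at $[0]: expected keys x, y, z, rx, ry, rz, claw
```

```bash
python3 -m handwheel '[{"x":-0.25,"y":-0.06,"z":0,"rx":0,"ry":0,"rz":-15.86,"claw":0.5},{"x":-0.25,"y":-0.06,"z":0,"rx":0,"ry":0,"rz":-15.86,"claw":0.5},{"x":-0.25,"y":-0.06,"z":0,"rx":0,"ry":0,"rz":-15.86,"claw":0.5},{"x":-0.25,"y":-0.06,"z":0,"rx":0,"ry":0,"rz":-15.86,"claw":0.5},{"x":-0.25,"y":-0.06,"z":0,"rx":0,"ry":0,"rz":-15.86,"claw":0.5},{"x":-0.49,"y":-0.129,"z":0.05,"rx":0,"ry":0,"rz":-15.86,"claw":0.5},{"x":-0.49,"y":-0.129,"z":0.05,"rx":0,"ry":0,"rz":-15.86,"claw":0.5},{"x":-0.49,"y":-0.129,"z":0.05,"rx":0,"ry":0,"rz":-15.86,"claw":0.5},{"x":-0.49,"y":-0.129,"z":0.05,"rx":0,"ry":0,"rz":-15.86,"claw":0.5},{"x":-0.49,"y":-0.129,"z":0.05,"rx":0,"ry":0,"rz":-15.86,"claw":0.5},{"x":-0.49,"y":-0.129,"z":0.05,"rx":0,"ry":0,"rz":-15.86,"claw":0.5},{"x":-0.49,"y":-0.129,"z":0.05,"rx":0,"ry":0,"rz":-15.86,"claw":0.5}]' 40
python3 st.py
```

```text
t: 1.3
eef_pos: [0.5743, 0.2206, 0.1562]
orientation: [-0.001, 0.002, 1.0, -0.001]
contact_force: [-0.4, 0.1, 0.5]
width: 0.0428
1.3 [0.5743 0.2206 0.1562] [-0.001   0.0016  1.     -0.0006] [-0.4366  0.0982  0.5483] 0.042753016791557095
```

```bash
python3 -m handwheel '[{"x":0.001,"y":0.002,"z":0.045,"rx":0,"ry":0,"rz":0,"claw":0.5},{"x":0.001,"y":0.002,"z":0.087,"rx":0,"ry":0,"rz":0,"claw":0.5},{"x":0.001,"y":0.002,"z":0.087,"rx":0,"ry":0,"rz":0,"claw":0.5},{"x":0.001,"y":0.002,"z":0.087,"rx":0,"ry":0,"rz":0,"claw":0.5}]' 40
python3 - <<'E'
from h import *
p,d=eyes.read_camera('side'); cv2.imwrite('pics/s1.png',cv2.resize(p[120:245,185:317],(634,600),interpolation=cv2.INTER_CUBIC))
E
```

```text
t: 1.7
eef_pos: [0.5711, 0.2252, 0.072]
orientation: [-0.0, -0.0, 1.0, -0.0]
contact_force: [0.5, -0.4, 1.2]
width: 0.043
```

View pics/s1.png

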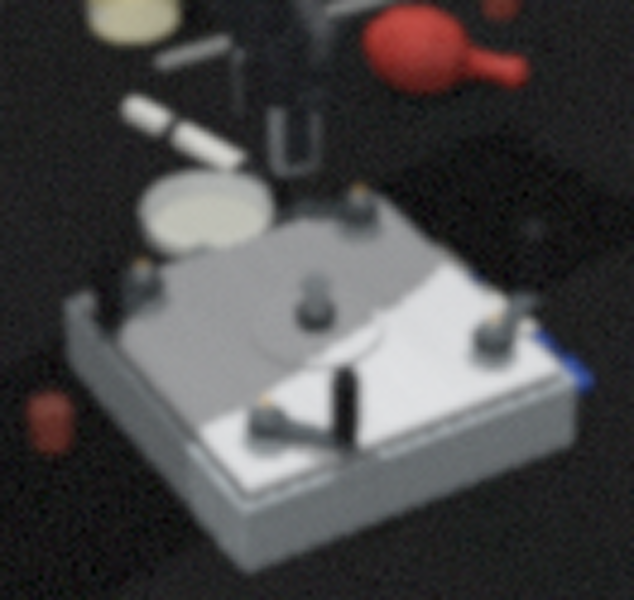

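The picture shows the fingers over handle A, with the near finger's tip at about (295,175) in the crop. I'll compare that with projections, then close.

```bash
python3 - <<'E'
from h import *
q=proj('side',[[.5711,.2252,.072],[.5711,.2252-.025,.078],[.5711,.2252+.025,.078],[.5726,.223,.061],[.5726,.223,.097]])
print(((q-[185,120])*4.8).round(0))
E
python3 -m handwheel '[{"x":0,"y":0,"z":0.003,"rx":0,"ry":0,"rz":0,"claw":0},{"x":0,"y":0,"z":0.003,"rx":0,"ry":0,"rz":0,"claw":0},{"x":0,"y":0,"z":0.003,"rx":0,"ry":0,"rz":0,"claw":0},{"x":0,"y":0,"z":0.003,"rx":0,"ry":0,"rz":0,"claw":0}]' 40
```

```text
[[278. 181.]
 [295. 198.]
 [261. 145.]
 [283. 201.]
 [282. 140.]]
t: 2.15
eef_pos: [0.5723, 0.2252, 0.0693]
orientation: [0.001, 0.0, 1.0, 0.0]
contact_force: [-1.7, -0.8, 7.5]
width: 0.0113
```

```bash
python3 -m handwheel '[{"x":0,"y":0,"z":0,"rx":0,"ry":0,"rz":0,"claw":0},{"x":0,"y":0,"z":0,"rx":0,"ry":0,"rz":0,"claw":0},{"x":0,"y":0,"z":0,"rx":0,"ry":0,"rz":0,"claw":0}]' 40
python3 - <<'E'
from h import *
for n,(a,b,c,d) in {'side':(120,220,185,317),'top':(160,240,150,256)}.items():
    p,_=eyes.read_camera(n); cv2.imwrite(f'pics/{n}2.png',cv2.resize(p[a:b,c:d],(390,300),interpolation=cv2.INTER_CUBIC))
cv2.imwrite('pics/two2.png',np.hstack([cv2.imread('pics/side2.png'),cv2.imread('pics/top2.png')]))
E
```

```text
t: 2.45
eef_pos: [0.5723, 0.2251, 0.0693]
orientation: [0.001, 0.0, 1.0, 0.0]
contact_force: [-2.1, -1.3, 7.4]
width: 0.0111
```

View pics/two2.png

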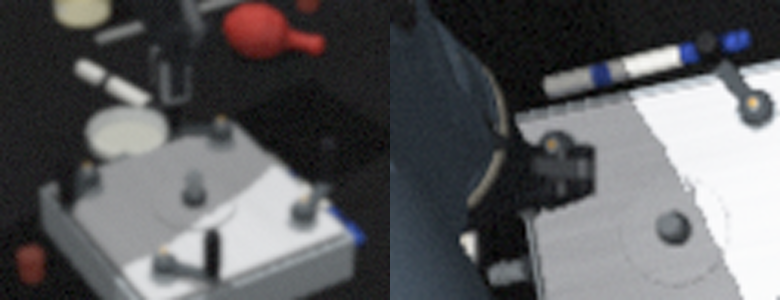

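```bash
cat > arc.py <<'E'
import sys,numpy as np
# arc.py th0_deg step_deg n : tool shifts in mm from th0
th0,st,n=map(float,sys.argv[1:4])
a=np.radians(th0-st*np.arange(int(n)+1))
x=-38*(np.cos(a)-np.cos(a[0]));y=38*(np.sin(a)-np.sin(a[0]))
print([(round(p,1),round(q,1)) for p,q in zip(x,y)][1:],'end',np.degrees(a[-1]).round(1))
E
python3 arc.py 154.4 7 4
```

```text
[(np.float64(-2.3), np.float64(4.1)), (np.float64(-5.0), np.float64(7.8)), (np.float64(-8.2), np.float64(11.2)), (np.float64(-11.7), np.float64(14.2))] end 126.4
```

```bash
sed -i 's/(round(p,1),round(q,1))/"%.1f,%.1f"%(p,q)/' arc.py; python3 -m handwheel '[{"x":-0.0023,"y":0.0041,"z":0,"rx":0,"ry":0,"rz":0,"claw":0},{"x":-0.005,"y":0.0078,"z":0,"rx":0,"ry":0,"rz":0,"claw":0},{"x":-0.0082,"y":0.0112,"z":0,"rx":0,"ry":0,"rz":0,"claw":0},{"x":-0.0117,"y":0.0142,"z":0,"rx":0,"ry":0,"rz":0,"claw":0},{"x":-0.0117,"y":0.0142,"z":0,"rx":0,"ry":0,"rz":0,"claw":0}]' 40
cat > tan.py <<'E'
from h import *
import sys
N={'A':(.6076,.2082),'B':(.6286,.09),'C':(.5104,.069),'D':(.4894,.1872)}
s=readout.sense();v=s['eef_pos'][:2]-N[sys.argv[1]];th=np.arctan2(v[1],v[0])
F=s['contact_force'];t=np.array([-np.sin(th),np.cos(th)])  # ccw = reaction direction
ft=F[:2]@t
print('t %.2f r %.1fmm th %.1f Ft %.1f Fr %.1f Fz %.1f w %.1f'%(s['t'],1e3*np.hypot(*v),np.degrees(th),ft,F[:2]@v/np.hypot(*v),F[2],1e3*s['width']))
if len(sys.argv)>2: sys.exit(ft>float(sys.argv[2]))
E
python3 tan.py A; python3 arc.py 126.4 10 9
```

```text
t: 3.05
eef_pos: [0.5837, 0.2396, 0.0692]
orientation: [0.0, -0.0, 1.0, 0.0]
contact_force: [-6.2, -0.2, 10.2]
width: 0.0111
t 3.05 r 39.5mm th 127.3 Ft 5.1 Fr 3.6 Fz 10.2 w 11.1
['-5.7,3.5', '-11.8,5.9', '-18.3,7.2', '-24.9,7.3', '-31.5,6.3', '-37.8,4.2', '-43.6,1.1', '-48.8,-3.1', '-53.1,-8.0'] end 36.4
```

```bash
python3 -m handwheel '[{"x":-0.0057,"y":0.0035,"z":-0.001,"rx":0,"ry":0,"rz":0,"claw":0},{"x":-0.0118,"y":0.0059,"z":-0.002,"rx":0,"ry":0,"rz":0,"claw":0},{"x":-0.0183,"y":0.0072,"z":-0.003,"rx":0,"ry":0,"rz":0,"claw":0},{"x":-0.0249,"y":0.0073,"z":-0.003,"rx":0,"ry":0,"rz":0,"claw":0},{"x":-0.0315,"y":0.0063,"z":-0.003,"rx":0,"ry":0,"rz":0,"claw":0},{"x":-0.0378,"y":0.0042,"z":-0.003,"rx":0,"ry":0,"rz":0,"claw":0},{"x":-0.0436,"y":0.0011,"z":-0.003,"rx":0,"ry":0,"rz":0,"claw":0},{"x":-0.0488,"y":-0.0031,"z":-0.003,"rx":0,"ry":0,"rz":0,"claw":0},{"x":-0.0531,"y":-0.008,"z":-0.003,"rx":0,"ry":0,"rz":0,"claw":0},{"x":-0.0531,"y":-0.008,"z":-0.003,"rx":0,"ry":0,"rz":0,"claw":0}]' 40
python3 tan.py A;python3 arc.py 36.4 8 4;python3 arc.py 4.4 2 4
```

```text
t: 4.05
eef_pos: [0.6368, 0.2316, 0.0711]
orientation: [-0.0, -0.0, 1.0, 0.001]
contact_force: [0.5, 6.4, -5.4]
width: 0.0113
t 4.05 r 37.4mm th 38.7 Ft 4.7 Fr 4.4 Fz -5.4 w 11.3
['-2.8,-4.5', '-5.0,-9.3', '-6.5,-14.4', '-7.3,-19.6'] end 4.4
['-0.1,-1.3', '-0.1,-2.7', '-0.1,-4.0', '-0.0,-5.3'] end -3.6
```

```bash
python3 -m handwheel '[{"x":-0.0028,"y":-0.0045,"z":0,"rx":0,"ry":0,"rz":0,"claw":0},{"x":-0.005,"y":-0.0093,"z":0.001,"rx":0,"ry":0,"rz":0,"claw":0},{"x":-0.0065,"y":-0.0144,"z":0.001,"rx":0,"ry":0,"rz":0,"claw":0},{"x":-0.0073,"y":-0.0196,"z":0.001,"rx":0,"ry":0,"rz":0,"claw":0},{"x":-0.0073,"y":-0.0196,"z":0.001,"rx":0,"ry":0,"rz":0,"claw":0}]' 40 >/dev/null; python3 tan.py A 7 && 
python3 -m handwheel '[{"x":-0.0001,"y":-0.0013,"z":0,"rx":0,"ry":0,"rz":0,"claw":0},{"x":-0.0001,"y":-0.0027,"z":0,"rx":0,"ry":0,"rz":0,"claw":0},{"x":-0.0001,"y":-0.0027,"z":0,"rx":0,"ry":0,"rz":0,"claw":0}]' 40 >/dev/null&& python3 tan.py A 7 &&
python3 -m handwheel '[{"x":0,"y":-0.0013,"z":0,"rx":0,"ry":0,"rz":0,"claw":0},{"x":0.0001,"y":-0.0027,"z":0,"rx":0,"ry":0,"rz":0,"claw":0},{"x":0.0001,"y":-0.0027,"z":0,"rx":0,"ry":0,"rz":0,"claw":0}]' 40 >/dev/null&& python3 tan.py A 7 &&
python3 -m handwheel '[{"x":0.0001,"y":-0.0013,"z":0,"rx":0,"ry":0,"rz":0,"claw":0},{"x":0.0003,"y":-0.0026,"z":0,"rx":0,"ry":0,"rz":0,"claw":0},{"x":0.0003,"y":-0.0026,"z":0,"rx":0,"ry":0,"rz":0,"claw":0}]' 40 >/dev/null&& python3 tan.py A 7 &&
python3 -m handwheel '[{"x":0.0002,"y":-0.0013,"z":0,"rx":0,"ry":0,"rz":0,"claw":0},{"x":0.0004,"y":-0.0026,"z":0,"rx":0,"ry":0,"rz":0,"claw":0},{"x":0.0004,"y":-0.0026,"z":0,"rx":0,"ry":0,"rz":0,"claw":0}]' 40 >/dev/null&& python3 tan.py A 7
```

```text
t 4.55 r 37.1mm th 5.7 Ft 5.6 Fr 3.4 Fz -2.7 w 11.3False
```

```bash
sed -i 's/sys.exit(ft>float(sys.argv\[2\]))/sys.exit(int(ft>float(sys.argv[2])))/' tan.py
python3 -m handwheel '[{"x":-0.0001,"y":-0.0013,"z":0,"rx":0,"ry":0,"rz":0,"claw":0},{"x":-0.0001,"y":-0.0027,"z":0,"rx":0,"ry":0,"rz":0,"claw":0},{"x":-0.0001,"y":-0.0027,"z":0,"rx":0,"ry":0,"rz":0,"claw":0}]' 40 >/dev/null&& python3 tan.py A 7 &&
python3 -m handwheel '[{"x":0,"y":-0.0013,"z":0,"rx":0,"ry":0,"rz":0,"claw":0},{"x":0.0001,"y":-0.0027,"z":0,"rx":0,"ry":0,"rz":0,"claw":0},{"x":0.0001,"y":-0.0027,"z":0,"rx":0,"ry":0,"rz":0,"claw":0}]' 40 >/dev/null&& python3 tan.py A 7 &&
python3 -m handwheel '[{"x":0.0001,"y":-0.0013,"z":0,"rx":0,"ry":0,"rz":0,"claw":0},{"x":0.0003,"y":-0.0026,"z":0,"rx":0,"ry":0,"rz":0,"claw":0},{"x":0.0003,"y":-0.0026,"z":0,"rx":0,"ry":0,"rz":0,"claw":0}]' 40 >/dev/null&& python3 tan.py A 7 &&
python3 -m handwheel '[{"x":0.0002,"y":-0.0013,"z":0,"rx":0,"ry":0,"rz":0,"claw":0},{"x":0.0004,"y":-0.0026,"z":0,"rx":0,"ry":0,"rz":0,"claw":0},{"x":0.0004,"y":-0.0026,"z":0,"rx":0,"ry":0,"rz":0,"claw":0}]' 40 >/dev/null&& python3 tan.py A 7 &&
python3 -m handwheel '[{"x":0.0003,"y":-0.0013,"z":0,"rx":0,"ry":0,"rz":0,"claw":0},{"x":0.0006,"y":-0.0026,"z":0,"rx":0,"ry":0,"rz":0,"claw":0},{"x":0.0006,"y":-0.0026,"z":0,"rx":0,"ry":0,"rz":0,"claw":0}]' 40 >/dev/null&& python3 tan.py A 7
```

```text
t 4.85 r 37.0mm th 2.2 Ft 5.2 Fr 2.9 Fz -2.3 w 11.2
t 5.15 r 36.9mm th -2.0 Ft 4.9 Fr 2.9 Fz -1.4 w 11.2
t 5.45 r 36.9mm th -6.1 Ft 4.2 Fr 3.0 Fz -2.5 w 10.8
t 5.75 r 36.8mm th -10.3 Ft 6.0 Fr 3.1 Fz -3.1 w 11.1
t 6.05 r 36.7mm th -14.6 Ft 4.9 Fr 2.1 Fz -2.4 w 11.1
```

```bash
python3 -m handwheel '[{"x":0.0003,"y":-0.0013,"z":0,"rx":0,"ry":0,"rz":0,"claw":0},{"x":0.0006,"y":-0.0026,"z":0,"rx":0,"ry":0,"rz":0,"claw":0},{"x":0.0006,"y":-0.0026,"z":0,"rx":0,"ry":0,"rz":0,"claw":0}]' 40 >/dev/null&& python3 tan.py A 7.5 &&
python3 -m handwheel '[{"x":0.0004,"y":-0.0013,"z":0,"rx":0,"ry":0,"rz":0,"claw":0},{"x":0.0008,"y":-0.0025,"z":0,"rx":0,"ry":0,"rz":0,"claw":0},{"x":0.0008,"y":-0.0025,"z":0,"rx":0,"ry":0,"rz":0,"claw":0}]' 40 >/dev/null&& python3 tan.py A 7.5 &&
python3 -m handwheel '[{"x":0.0005,"y":-0.0012,"z":0,"rx":0,"ry":0,"rz":0,"claw":0},{"x":0.001,"y":-0.0025,"z":0,"rx":0,"ry":0,"rz":0,"claw":0},{"x":0.001,"y":-0.0025,"z":0,"rx":0,"ry":0,"rz":0,"claw":0}]' 40 >/dev/null&& python3 tan.py A 7.5 &&
python3 -m handwheel '[{"x":0.0006,"y":-0.0012,"z":0,"rx":0,"ry":0,"rz":0,"claw":0},{"x":0.0011,"y":-0.0024,"z":0,"rx":0,"ry":0,"rz":0,"claw":0},{"x":0.0011,"y":-0.0024,"z":0,"rx":0,"ry":0,"rz":0,"claw":0}]' 40 >/dev/null&& python3 tan.py A 7.5 &&
python3 -m handwheel '[{"x":0.0006,"y":-0.0012,"z":0,"rx":0,"ry":0,"rz":0,"claw":0},{"x":0.0012,"y":-0.0024,"z":0,"rx":0,"ry":0,"rz":0,"claw":0},{"x":0.0012,"y":-0.0024,"z":0,"rx":0,"ry":0,"rz":0,"claw":0}]' 40 >/dev/null&& python3 tan.py A 7.5
```

```text
t 6.35 r 36.8mm th -18.8 Ft 5.5 Fr 2.1 Fz -2.8 w 11.1
t 6.65 r 36.9mm th -22.9 Ft 5.2 Fr 1.1 Fz -2.4 w 11.2
t 6.95 r 36.9mm th -27.2 Ft 5.0 Fr -0.4 Fz -2.9 w 11.0
t 7.25 r 37.0mm th -31.4 Ft 4.8 Fr 0.1 Fz -2.6 w 11.4
t 7.55 r 37.2mm th -35.6 Ft 4.8 Fr -1.8 Fz -3.1 w 11.0
```

```bash
python3 -m handwheel '[{"x":0.0007,"y":-0.0011,"z":0,"rx":0,"ry":0,"rz":0,"claw":0},{"x":0.0014,"y":-0.0022,"z":0,"rx":0,"ry":0,"rz":0,"claw":0},{"x":0.0014,"y":-0.0022,"z":0,"rx":0,"ry":0,"rz":0,"claw":0}]' 40 >/dev/null&& python3 tan.py A 7.5 &&
python3 -m handwheel '[{"x":0.0008,"y":-0.001,"z":0,"rx":0,"ry":0,"rz":0,"claw":0},{"x":0.0016,"y":-0.0021,"z":0,"rx":0,"ry":0,"rz":0,"claw":0},{"x":0.0016,"y":-0.0021,"z":0,"rx":0,"ry":0,"rz":0,"claw":0}]' 40 >/dev/null&& python3 tan.py A 7.5 &&
python3 -m handwheel '[{"x":0.0008,"y":-0.001,"z":0,"rx":0,"ry":0,"rz":0,"claw":0},{"x":0.0017,"y":-0.002,"z":0,"rx":0,"ry":0,"rz":0,"claw":0},{"x":0.0017,"y":-0.002,"z":0,"rx":0,"ry":0,"rz":0,"claw":0}]' 40 >/dev/null&& python3 tan.py A 7.5
```

```text
t 7.85 r 37.3mm th -39.5 Ft 6.1 Fr -3.5 Fz -4.0 w 10.7
t 8.15 r 37.3mm th -43.5 Ft 5.5 Fr -4.5 Fz -4.5 w 11.1
t 8.45 r 37.4mm th -46.9 Ft 8.4 Fr -4.9 Fz -5.6 w 11.2
```

```bash
python3 -m handwheel '[{"x":0.0008,"y":-0.0007,"z":0,"rx":0,"ry":0,"rz":0,"claw":0},{"x":0.0015,"y":-0.0014,"z":0,"rx":0,"ry":0,"rz":0,"claw":0},{"x":0.0015,"y":-0.0014,"z":0,"rx":0,"ry":0,"rz":0,"claw":0}]' 40 >/dev/null&& python3 tan.py A 10.5 &&
python3 -m handwheel '[{"x":0.0008,"y":-0.0007,"z":0,"rx":0,"ry":0,"rz":0,"claw":0},{"x":0.0012,"y":-0.001,"z":0,"rx":0,"ry":0,"rz":0,"claw":0},{"x":0.0012,"y":-0.001,"z":0,"rx":0,"ry":0,"rz":0,"claw":0}]' 40 >/dev/null&& python3 tan.py A 10.5
```

```text
t 8.75 r 37.3mm th -49.6 Ft 9.5 Fr -6.4 Fz -6.9 w 11.0
t 9.05 r 37.3mm th -51.6 Ft 10.8 Fr -6.8 Fz -7.0 w 11.2
```

```bash
python3 -m handwheel '[{"x":0.0006,"y":-0.0005,"z":0,"rx":0,"ry":0,"rz":0,"claw":0},{"x":0.0013,"y":-0.001,"z":0,"rx":0,"ry":0,"rz":0,"claw":0},{"x":0.0013,"y":-0.001,"z":0,"rx":0,"ry":0,"rz":0,"claw":0},{"x":0.0013,"y":-0.001,"z":0,"rx":0,"ry":0,"rz":0,"claw":0},{"x":0.0013,"y":-0.001,"z":0,"rx":0,"ry":0,"rz":0,"claw":0}]' 40 >/dev/null&& python3 tan.py A 11.5; python3 -m handwheel '[{"x":0.0013,"y":-0.001,"z":0,"rx":0,"ry":0,"rz":0,"claw":0}]' 40 >/dev/null; python3 tan.py A
```

```text
t 9.55 r 37.3mm th -53.7 Ft 12.7 Fr -6.5 Fz -6.5 w 11.6
t 9.65 r 37.3mm th -55.9 Ft 13.9 Fr -7.5 Fz -7.5 w 10.9
```

```bash
python3 -m handwheel '[{"x":0,"y":0,"z":0,"rx":0,"ry":0,"rz":0,"claw":0.4},{"x":0,"y":0,"z":0,"rx":0,"ry":0,"rz":0,"claw":0.5},{"x":0,"y":0,"z":0,"rx":0,"ry":0,"rz":0,"claw":0.5},{"x":0,"y":0,"z":-0.04,"rx":0,"ry":0,"rz":0,"claw":0.5},{"x":0,"y":0,"z":-0.06,"rx":0,"ry":0,"rz":0,"claw":0.5},{"x":0.03,"y":-0.04,"z":-0.07,"rx":0,"ry":0,"rz":0,"claw":0.5},{"x":0.06,"y":-0.08,"z":-0.07,"rx":0,"ry":0,"rz":0,"claw":0.5},{"x":0.089,"y":-0.12,"z":-0.07,"rx":0,"ry":0,"rz":0,"claw":0.5},{"x":0.089,"y":-0.133,"z":-0.07,"rx":0,"ry":0,"rz":0,"claw":0.5},{"x":0.089,"y":-0.133,"z":-0.07,"rx":0,"ry":0,"rz":0,"claw":0.5},{"x":0.089,"y":-0.133,"z":-0.07,"rx":0,"ry":0,"rz":0,"claw":0.5}]' 40; python3 tan.py C
python3 - <<'E'
from h import *
p,_=eyes.read_camera('side'); cv2.imwrite('pics/s3.png',cv2.resize(p[120:245,185:317],(634,600),interpolation=cv2.INTER_CUBIC))
E
```

```text
t: 10.75
eef_pos: [0.5394, 0.0424, 0.1404]
orientation: [0.0, 0.0, 1.0, 0.0]
contact_force: [-0.4, -0.1, -0.2]
width: 0.0425
t 10.75 r 39.4mm th -42.5 Ft -0.4 Fr -0.2 Fz -0.2 w 42.5
```

View pics/s3.png

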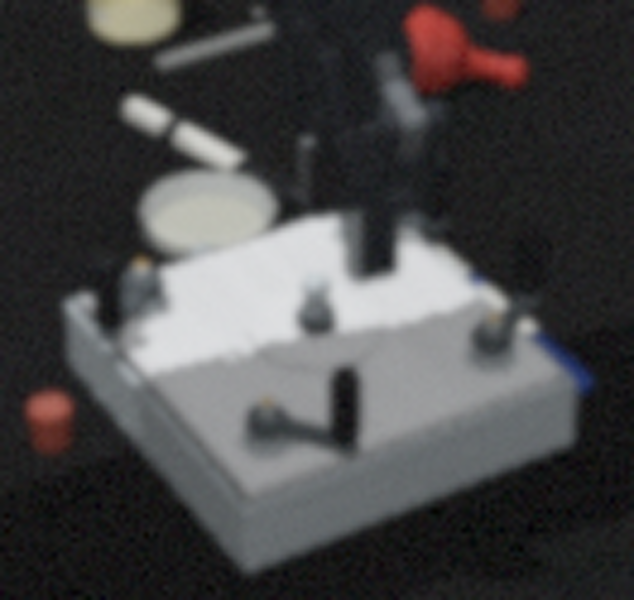

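The gripper is above C, whose handle top is still at about (343,370), and the others haven't moved. Next I descend and grip.

```bash
python3 -m handwheel '[{"x":0,"y":0.001,"z":0.04,"rx":0,"ry":0,"rz":0,"claw":0.5},{"x":0,"y":0.001,"z":0.069,"rx":0,"ry":0,"rz":0,"claw":0.5},{"x":0,"y":0.001,"z":0.069,"rx":0,"ry":0,"rz":0,"claw":0.5},{"x":0,"y":0.001,"z":0.069,"rx":0,"ry":0,"rz":0,"claw":0},{"x":0,"y":0.001,"z":0.069,"rx":0,"ry":0,"rz":0,"claw":0},{"x":0,"y":0.001,"z":0.069,"rx":0,"ry":0,"rz":0,"claw":0},{"x":0,"y":0.001,"z":0.069,"rx":0,"ry":0,"rz":0,"claw":0},{"x":0,"y":0.001,"z":0.069,"rx":0,"ry":0,"rz":0,"claw":0}]' 40; python3 tan.py C; python3 arc.py -42 10 8;python3 arc.py -122 10 7
```

```text
t: 11.6
eef_pos: [0.5411, 0.0436, 0.0734]
orientation: [0.002, -0.0, 1.0, 0.0]
contact_force: [3.6, 0.2, 8.8]
width: 0.0003
t 11.60 r 39.8mm th -39.6 Ft 2.5 Fr 2.6 Fz 8.8 w 0.3
['4.8,-4.5', '10.4,-8.1', '16.5,-10.7', '23.0,-12.2', '29.6,-12.5', '36.1,-11.7', '42.5,-9.8', '48.4,-6.8'] end -122.0
['5.3,4.0', '9.8,8.8', '13.4,14.4', '16.0,20.5', '17.5,26.9', '17.8,33.6', '17.0,40.1'] end -192.0
```

Run:
```python
from h import *
a,_=eyes.read_camera('side'); b,_=eyes.read_camera('top')
s=cv2.resize(a[155:225,210:290],(457,400),interpolation=cv2.INTER_CUBIC);t=cv2.resize(b[205:265,215:283],(343,400),interpolation=cv2.INTER_CUBIC)
cv2.imwrite('pics/t4.png',np.hstack([s,t[:,:343]]))
```

```text
(no output)
```

View pics/t4.png

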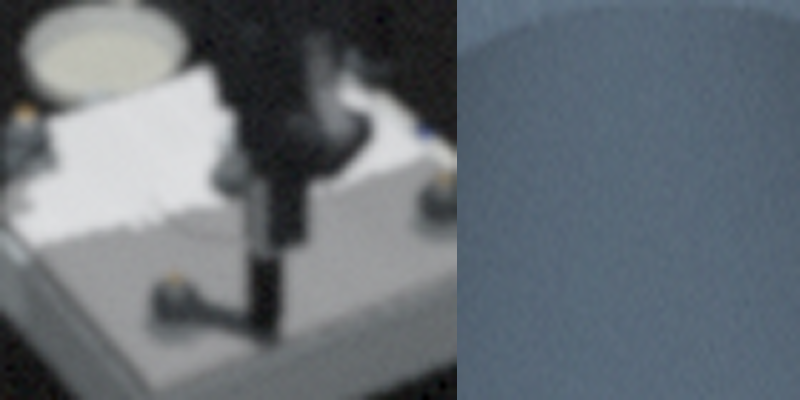

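Run:
```python
from h import *
print(((proj('side',[[.5411,.0436,.0734],[.5411,.0436,.061],[.5411,.0436,.097]])-[210,155])*5.714).round(0))
u=lambda p:np.float64(p)/5.714+[210,155]-.4
print(onz('side',u([[265,335],[175,280],[262,252]]),.061)[:,:2], onz('side',u([[175,280]]),.0706)[:,:2],onz('side',u([[280,245]]),.0734))
q=proj('side',[[.5104,.069,.0706]]);print(((q-[210,155])*5.714).round(0))
```

```text
[[279. 288.]
 [279. 314.]
 [279. 238.]]
[[0.53172405 0.03570742]
 [0.51169856 0.07789152]
 [0.54816669 0.0819118 ]] [[0.50791383 0.06662904]] [[0.55042946 0.06880463 0.0734    ]]
[[177. 272.]]
```

Run:
```python
from h import *
np.set_printoptions(precision=3,suppress=True,linewidth=150)
_,d=eyes.read_camera('side');K,D,R,t=cam('side')
for n,c in {'fing':(265,215),'fingtip':(290,238),'finglow':(290,225),'h252':(262,262),'hmid':(264,290),'hlow':(264,320),'cover':(330,230),'pin':(175,280)}.items():
    u=np.float64(c)/5.714+[210,155]-.4; i=np.round(u).astype(int)
    z=d[i[1],i[0]]; a=cv2.undistortPoints(u.reshape(1,1,2),K,D)[0,0]
    print(n,i,z,R.T@(np.r_[a,1]*z-t))
print(readout.sense()['eef_pos'])
```

```text
fing [256 192] 1.0760368 [0.532 0.035 0.117]
fingtip [260 196] 1.0791676 [0.539 0.029 0.109]
finglow [260 194] 1.0788337 [0.54  0.032 0.113]
h252 [255 200] 1.0922518 [0.531 0.038 0.094]
hmid [256 205] 1.0963246 [0.531 0.034 0.084]
hlow [256 211] 1.1064675 [0.531 0.035 0.069]
cover [267 195] 1.1911528 [0.586 0.107 0.042]
pin [240 204] 1.1223375 [0.508 0.068 0.07 ]
[0.541 0.044 0.073]
```

```bash
python3 -m handwheel '[{"x":0,"y":0,"z":-0.03,"rx":0,"ry":0,"rz":0,"claw":0.5},{"x":0.006,"y":-0.002,"z":-0.04,"rx":0,"ry":0,"rz":0,"claw":0.5},{"x":0.006,"y":-0.002,"z":-0.04,"rx":0,"ry":0,"rz":0,"claw":0.5},{"x":0.006,"y":-0.002,"z":-0.02,"rx":0,"ry":0,"rz":0,"claw":0.5},{"x":0.006,"y":-0.002,"z":0.002,"rx":0,"ry":0,"rz":0,"claw":0.5},{"x":0.006,"y":-0.002,"z":0.006,"rx":0,"ry":0,"rz":0,"claw":0.5},{"x":0.006,"y":-0.002,"z":0.006,"rx":0,"ry":0,"rz":0,"claw":0.5}]' 40
python3 - <<'E'
from h import *
a,d=eyes.read_camera('side')
s=cv2.resize(a[155:225,210:290],(686,600),interpolation=cv2.INTER_CUBIC);cv2.imwrite('pics/t5.png',s);np.save('pics/t5.npy',d)
E
```

```text
t: 12.45
eef_pos: [0.5322, 0.0412, 0.0645]
orientation: [-0.001, 0.0, 1.0, -0.0]
contact_force: [0.3, 0.6, -0.2]
width: 0.0427
```

View pics/t5.png

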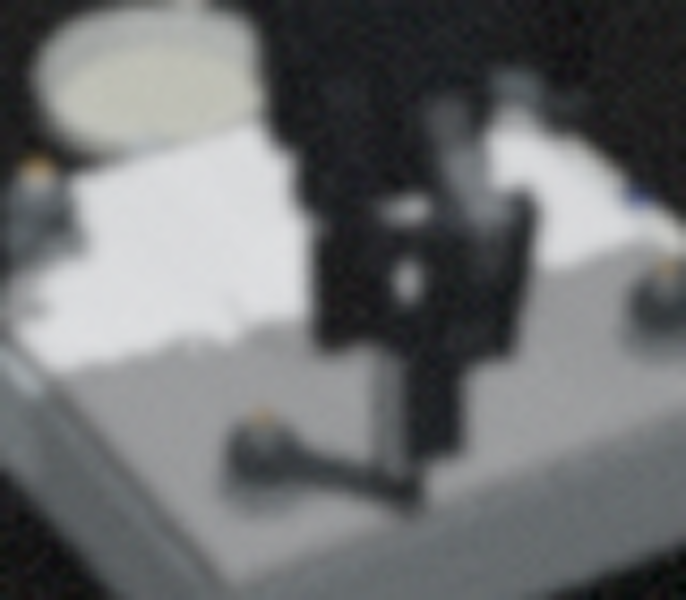

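The fingers now straddle handle C, with the near tip at (437,455) just above the lever. Closing.

```bash
python3 -m handwheel '[{"x":0,"y":0,"z":0,"rx":0,"ry":0,"rz":0,"claw":0},{"x":0,"y":0,"z":0,"rx":0,"ry":0,"rz":0,"claw":0},{"x":0,"y":0,"z":0,"rx":0,"ry":0,"rz":0,"claw":0},{"x":0,"y":0,"z":0,"rx":0,"ry":0,"rz":0,"claw":0},{"x":0,"y":0,"z":0,"rx":0,"ry":0,"rz":0,"claw":0}]' 40; python3 tan.py C
```

```text
t: 13.0
eef_pos: [0.5334, 0.0415, 0.0657]
orientation: [0.001, -0.0, 1.0, 0.0]
contact_force: [1.7, 3.0, 6.0]
width: 0.0121
t 13.00 r 35.9mm th -50.1 Ft 3.3 Fr -1.2 Fz 6.0 w 12.1
```

```bash
python3 arc.py -50 10 8;python3 arc.py -130 10 7; python3 arc.py -200 4 12
```

```text
['5.4,-3.8', '11.4,-6.6', '17.8,-8.3', '24.4,-8.9', '31.0,-8.3', '37.4,-6.6', '43.4,-3.8', '48.9,0.0'] end -130.0
['4.7,4.7', '8.5,10.1', '11.3,16.1', '13.0,22.5', '13.6,29.1', '13.0,35.7', '11.3,42.1'] end -200.0
['-1.0,2.5', '-2.2,4.8', '-3.5,7.1', '-5.0,9.3', '-6.6,11.4', '-8.4,13.4', '-10.3,15.2', '-12.3,16.9', '-14.5,18.5', '-16.7,19.9', '-19.1,21.2', '-21.5,22.2'] end -248.0
```

```bash
python3 -m handwheel '[{"x":0.0054,"y":-0.0038,"z":0,"rx":0,"ry":0,"rz":0,"claw":0},{"x":0.0114,"y":-0.0066,"z":0,"rx":0,"ry":0,"rz":0,"claw":0},{"x":0.0178,"y":-0.0083,"z":0,"rx":0,"ry":0,"rz":0,"claw":0},{"x":0.0244,"y":-0.0089,"z":0,"rx":0,"ry":0,"rz":0,"claw":0},{"x":0.0244,"y":-0.0089,"z":0,"rx":0,"ry":0,"rz":0,"claw":0}]' 40 >/dev/null; python3 tan.py C 9 && 
python3 -m handwheel '[{"x":0.0066,"y":0.0006,"z":0,"rx":0,"ry":0,"rz":0,"claw":0},{"x":0.013,"y":0.0023,"z":0,"rx":0,"ry":0,"rz":0,"claw":0},{"x":0.019,"y":0.0051,"z":0,"rx":0,"ry":0,"rz":0,"claw":0},{"x":0.0245,"y":0.0089,"z":0,"rx":0,"ry":0,"rz":0,"claw":0},{"x":0.0245,"y":0.0089,"z":0,"rx":0,"ry":0,"rz":0,"claw":0}]' 40 >/dev/null; python3 tan.py C 9 && 
python3 -m handwheel '[{"x":0.0047,"y":0.0047,"z":0,"rx":0,"ry":0,"rz":0,"claw":0},{"x":0.0085,"y":0.0101,"z":0,"rx":0,"ry":0,"rz":0,"claw":0},{"x":0.0113,"y":0.0161,"z":0,"rx":0,"ry":0,"rz":0,"claw":0},{"x":0.013,"y":0.0225,"z":0,"rx":0,"ry":0,"rz":0,"claw":0},{"x":0.013,"y":0.0225,"z":0,"rx":0,"ry":0,"rz":0,"claw":0}]' 40 >/dev/null; python3 tan.py C 9
```

```text
t 13.50 r 37.0mm th -92.1 Ft 5.4 Fr 0.7 Fz 5.4 w 12.1
t 14.00 r 38.8mm th -132.7 Ft 4.7 Fr 6.1 Fz 10.4 w 12.1
t 14.50 r 40.6mm th -171.9 Ft 5.3 Fr 8.5 Fz 16.6 w 12.0
```

```bash
sed -i "s/'C':(.5104,.069)/'C':(.508,.068)/" tan.py
python3 -m handwheel '[{"x":0.0004,"y":0.006,"z":-0.002,"rx":0,"ry":0,"rz":0,"claw":0},{"x":0.0,"y":0.012,"z":-0.003,"rx":0,"ry":0,"rz":0,"claw":0},{"x":-0.0011,"y":0.0155,"z":-0.003,"rx":0,"ry":0,"rz":0,"claw":0},{"x":-0.0011,"y":0.0155,"z":-0.003,"rx":0,"ry":0,"rz":0,"claw":0}]' 40 >/dev/null; python3 tan.py C 7.5 && 
python3 -m handwheel '[{"x":-0.0004,"y":0.0013,"z":0,"rx":0,"ry":0,"rz":0,"claw":0},{"x":-0.0009,"y":0.0025,"z":0,"rx":0,"ry":0,"rz":0,"claw":0},{"x":-0.0009,"y":0.0025,"z":0,"rx":0,"ry":0,"rz":0,"claw":0}]' 40 >/dev/null&& python3 tan.py C 7.5 &&
python3 -m handwheel '[{"x":-0.0005,"y":0.0012,"z":0,"rx":0,"ry":0,"rz":0,"claw":0},{"x":-0.0011,"y":0.0024,"z":0,"rx":0,"ry":0,"rz":0,"claw":0},{"x":-0.0011,"y":0.0024,"z":0,"rx":0,"ry":0,"rz":0,"claw":0}]' 40 >/dev/null&& python3 tan.py C 7.5 &&
python3 -m handwheel '[{"x":-0.0006,"y":0.0012,"z":0,"rx":0,"ry":0,"rz":0,"claw":0},{"x":-0.0012,"y":0.0023,"z":0,"rx":0,"ry":0,"rz":0,"claw":0},{"x":-0.0012,"y":0.0023,"z":0,"rx":0,"ry":0,"rz":0,"claw":0}]' 40 >/dev/null&& python3 tan.py C 7.5 &&
python3 -m handwheel '[{"x":-0.0007,"y":0.0011,"z":0,"rx":0,"ry":0,"rz":0,"claw":0},{"x":-0.0014,"y":0.0023,"z":0,"rx":0,"ry":0,"rz":0,"claw":0},{"x":-0.0014,"y":0.0023,"z":0,"rx":0,"ry":0,"rz":0,"claw":0}]' 40 >/dev/null&& python3 tan.py C 7.5
```

```text
t 14.90 r 38.3mm th 163.8 Ft 4.7 Fr -2.8 Fz -8.2 w 11.7
t 15.20 r 38.3mm th 160.1 Ft 4.8 Fr 0.0 Fz -8.2 w 11.7
t 15.50 r 38.4mm th 156.2 Ft 4.5 Fr 0.3 Fz -7.3 w 11.7
t 15.80 r 38.5mm th 152.3 Ft 5.0 Fr 1.3 Fz -6.7 w 11.9
t 16.10 r 38.5mm th 148.3 Ft 5.7 Fr 2.1 Fz -3.6 w 12.1
```

```bash
python3 -m handwheel '[{"x":-0.0007,"y":0.0011,"z":0,"rx":0,"ry":0,"rz":0,"claw":0},{"x":-0.0015,"y":0.0021,"z":0,"rx":0,"ry":0,"rz":0,"claw":0},{"x":-0.0015,"y":0.0021,"z":0,"rx":0,"ry":0,"rz":0,"claw":0}]' 40 >/dev/null&& python3 tan.py C 7.5 &&
python3 -m handwheel '[{"x":-0.0008,"y":0.001,"z":0,"rx":0,"ry":0,"rz":0,"claw":0},{"x":-0.0016,"y":0.002,"z":0,"rx":0,"ry":0,"rz":0,"claw":0},{"x":-0.0016,"y":0.002,"z":0,"rx":0,"ry":0,"rz":0,"claw":0}]' 40 >/dev/null&& python3 tan.py C 7.5 &&
python3 -m handwheel '[{"x":-0.0009,"y":0.001,"z":0,"rx":0,"ry":0,"rz":0,"claw":0},{"x":-0.0017,"y":0.0019,"z":0,"rx":0,"ry":0,"rz":0,"claw":0},{"x":-0.0017,"y":0.0019,"z":0,"rx":0,"ry":0,"rz":0,"claw":0}]' 40 >/dev/null&& python3 tan.py C 7.5 &&
python3 -m handwheel '[{"x":-0.001,"y":0.0009,"z":0,"rx":0,"ry":0,"rz":0,"claw":0},{"x":-0.0019,"y":0.0018,"z":0,"rx":0,"ry":0,"rz":0,"claw":0},{"x":-0.0019,"y":0.0018,"z":0,"rx":0,"ry":0,"rz":0,"claw":0}]' 40 >/dev/null&& python3 tan.py C 7.5 &&
python3 -m handwheel '[{"x":-0.001,"y":0.0008,"z":0,"rx":0,"ry":0,"rz":0,"claw":0},{"x":-0.002,"y":0.0016,"z":0,"rx":0,"ry":0,"rz":0,"claw":0},{"x":-0.002,"y":0.0016,"z":0,"rx":0,"ry":0,"rz":0,"claw":0}]' 40 >/dev/null&& python3 tan.py C 7.5
```

```text
t 16.40 r 38.6mm th 144.5 Ft 6.1 Fr 2.5 Fz -3.1 w 11.9
t 16.70 r 38.7mm th 140.7 Ft 4.8 Fr 4.1 Fz -3.0 w 11.8
t 17.00 r 38.8mm th 136.8 Ft 5.8 Fr 4.7 Fz -4.2 w 11.7
t 17.30 r 38.8mm th 132.9 Ft 5.3 Fr 5.3 Fz -2.6 w 12.3
t 17.60 r 38.8mm th 129.0 Ft 5.7 Fr 6.2 Fz -2.0 w 11.9
```

```bash
python3 -m handwheel '[{"x":-0.001,"y":0.0009,"z":0,"rx":0,"ry":0,"rz":0,"claw":0},{"x":-0.002,"y":0.0017,"z":0,"rx":0,"ry":0,"rz":0,"claw":0},{"x":-0.002,"y":0.0017,"z":0,"rx":0,"ry":0,"rz":0,"claw":0}]' 40 >/dev/null&& python3 tan.py C 7.5 &&
python3 -m handwheel '[{"x":-0.001,"y":0.0008,"z":0,"rx":0,"ry":0,"rz":0,"claw":0},{"x":-0.0021,"y":0.0015,"z":0,"rx":0,"ry":0,"rz":0,"claw":0},{"x":-0.0021,"y":0.0015,"z":0,"rx":0,"ry":0,"rz":0,"claw":0}]' 40 >/dev/null&& python3 tan.py C 7.5 &&
python3 -m handwheel '[{"x":-0.0011,"y":0.0007,"z":0,"rx":0,"ry":0,"rz":0,"claw":0},{"x":-0.0022,"y":0.0014,"z":0,"rx":0,"ry":0,"rz":0,"claw":0},{"x":-0.0022,"y":0.0014,"z":0,"rx":0,"ry":0,"rz":0,"claw":0}]' 40 >/dev/null&& python3 tan.py C 7.5 &&
python3 -m handwheel '[{"x":-0.0011,"y":0.0006,"z":0,"rx":0,"ry":0,"rz":0,"claw":0},{"x":-0.0023,"y":0.0012,"z":0,"rx":0,"ry":0,"rz":0,"claw":0},{"x":-0.0023,"y":0.0012,"z":0,"rx":0,"ry":0,"rz":0,"claw":0}]' 40 >/dev/null&& python3 tan.py C 7.5
```

```text
t 17.90 r 39.0mm th 125.5 Ft 8.3 Fr 5.0 Fz -1.3 w 11.9
```

```bash
python3 -m handwheel '[{"x":-0.0008,"y":0.0005,"z":0,"rx":0,"ry":0,"rz":0,"claw":0},{"x":-0.0015,"y":0.001,"z":0,"rx":0,"ry":0,"rz":0,"claw":0},{"x":-0.0015,"y":0.001,"z":0,"rx":0,"ry":0,"rz":0,"claw":0}]' 40 >/dev/null&& python3 tan.py C 10.2 &&
python3 -m handwheel '[{"x":-0.0008,"y":0.0005,"z":0,"rx":0,"ry":0,"rz":0,"claw":0},{"x":-0.0013,"y":0.0008,"z":0,"rx":0,"ry":0,"rz":0,"claw":0},{"x":-0.0013,"y":0.0008,"z":0,"rx":0,"ry":0,"rz":0,"claw":0}]' 40 >/dev/null&& python3 tan.py C 10.2 &&
python3 -m handwheel '[{"x":-0.0008,"y":0.0004,"z":0,"rx":0,"ry":0,"rz":0,"claw":0},{"x":-0.0013,"y":0.0007,"z":0,"rx":0,"ry":0,"rz":0,"claw":0},{"x":-0.0013,"y":0.0007,"z":0,"rx":0,"ry":0,"rz":0,"claw":0}]' 40 >/dev/null&& python3 tan.py C
```

```text
t 18.20 r 39.0mm th 123.2 Ft 8.9 Fr 4.7 Fz -0.3 w 11.5
t 18.50 r 39.1mm th 121.3 Ft 8.9 Fr 5.4 Fz 0.3 w 12.0
t 18.80 r 39.1mm th 119.4 Ft 11.6 Fr 6.9 Fz 0.9 w 12.1
```

Another 1.5 mm and hold.

```bash
python3 -m handwheel '[{"x":-0.0007,"y":0.0003,"z":0,"rx":0,"ry":0,"rz":0,"claw":0},{"x":-0.0012,"y":0.0006,"z":0,"rx":0,"ry":0,"rz":0,"claw":0},{"x":-0.0012,"y":0.0006,"z":0,"rx":0,"ry":0,"rz":0,"claw":0}]' 40 >/dev/null&& python3 tan.py C
python3 -m handwheel '[{"x":0,"y":0,"z":0,"rx":0,"ry":0,"rz":0,"claw":0}]' 40 >/dev/null&& python3 tan.py C
python3 -m handwheel '[{"x":0,"y":0,"z":0,"rx":0,"ry":0,"rz":0,"claw":0}]' 40 >/dev/null&& python3 tan.py C
```

```text
t 19.10 r 39.2mm th 117.7 Ft 12.7 Fr 5.6 Fz 2.6 w 11.6
t 19.20 r 39.1mm th 117.7 Ft 11.8 Fr 6.3 Fz 2.2 w 12.1
t 19.30 r 39.1mm th 117.7 Ft 12.7 Fr 6.5 Fz 2.0 w 11.8
```

```bash
sed -i "s/'B':(.6286,.09),/'B':(.627,.0893),/;s/'D':(.4894,.1872)/'D':(.4875,.1865)/" tan.py
python3 -m handwheel '[{"x":0,"y":0,"z":0,"rx":0,"ry":0,"rz":0,"claw":0.4},{"x":0,"y":0,"z":0,"rx":0,"ry":0,"rz":0,"claw":0.5},{"x":0,"y":0,"z":0,"rx":0,"ry":0,"rz":0,"claw":0.5},{"x":0,"y":0,"z":-0.04,"rx":0,"ry":0,"rz":0,"claw":0.5},{"x":0,"y":0,"z":-0.065,"rx":0,"ry":0,"rz":0,"claw":0.5},{"x":-0.04,"y":0.003,"z":-0.07,"rx":0,"ry":0,"rz":0,"claw":0.5},{"x":-0.08,"y":0.006,"z":-0.07,"rx":0,"ry":0,"rz":0,"claw":0.5},{"x":-0.12,"y":0.009,"z":-0.07,"rx":0,"ry":0,"rz":0,"claw":0.5},{"x":-0.16,"y":0.011,"z":-0.07,"rx":0,"ry":0,"rz":0,"claw":0.5},{"x":-0.1675,"y":0.0112,"z":-0.07,"rx":0,"ry":0,"rz":0,"claw":0.5},{"x":-0.1675,"y":0.0112,"z":-0.07,"rx":0,"ry":0,"rz":0,"claw":0.5},{"x":-0.1675,"y":0.0112,"z":-0.07,"rx":0,"ry":0,"rz":0,"claw":0.5}]' 40; python3 tan.py B
```

```text
t: 20.5
eef_pos: [0.6594, 0.1142, 0.1381]
orientation: [-0.0, -0.0, 1.0, 0.0]
contact_force: [-0.4, 0.1, -0.1]
width: 0.0425
t 20.50 r 40.8mm th 37.5 Ft 0.3 Fr -0.2 Fz -0.1 w 42.5
```

```bash
python3 -m handwheel '[{"x":0.002,"y":0,"z":0.03,"rx":0,"ry":0,"rz":0,"claw":0.5},{"x":0.002,"y":0,"z":0.055,"rx":0,"ry":0,"rz":0,"claw":0.5},{"x":0.002,"y":0,"z":0.071,"rx":0,"ry":0,"rz":0,"claw":0.5},{"x":0.002,"y":0,"z":0.071,"rx":0,"ry":0,"rz":0,"claw":0.5}]' 40 >/dev/null; python3 tan.py B; python3 -m handwheel '[{"x":0,"y":0,"z":0,"rx":0,"ry":0,"rz":0,"claw":0},{"x":0,"y":0,"z":0,"rx":0,"ry":0,"rz":0,"claw":0},{"x":0,"y":0,"z":0,"rx":0,"ry":0,"rz":0,"claw":0},{"x":0,"y":0,"z":0,"rx":0,"ry":0,"rz":0,"claw":0},{"x":0,"y":0,"z":0,"rx":0,"ry":0,"rz":0,"claw":0}]' 40; python3 tan.py B; python3 arc.py 37 10 12
```

```text
t 20.90 r 37.8mm th 40.7 Ft 0.2 Fr 0.3 Fz 0.1 w 42.6
t: 21.4
eef_pos: [0.6591, 0.1145, 0.0685]
orientation: [0.001, -0.0, 1.0, 0.0]
contact_force: [1.3, 2.0, 6.7]
width: 0.0116
t 21.40 r 40.8mm th 38.1 Ft 0.8 Fr 2.3 Fz 6.7 w 11.6
['-3.5,-5.6', '-6.0,-11.8', '-7.4,-18.2', '-7.6,-24.9', '-6.7,-31.4', '-4.6,-37.7', '-1.5,-43.6', '2.6,-48.8', '7.5,-53.2', '13.1,-56.7', '19.2,-59.2', '25.7,-60.6'] end -83.0
```

```bash
python3 -m handwheel '[{"x":-0.0035,"y":-0.0056,"z":0,"rx":0,"ry":0,"rz":0,"claw":0},{"x":-0.006,"y":-0.0118,"z":0,"rx":0,"ry":0,"rz":0,"claw":0},{"x":-0.0074,"y":-0.0182,"z":0,"rx":0,"ry":0,"rz":0,"claw":0},{"x":-0.0076,"y":-0.0249,"z":0,"rx":0,"ry":0,"rz":0,"claw":0},{"x":-0.0067,"y":-0.0314,"z":0,"rx":0,"ry":0,"rz":0,"claw":0},{"x":-0.0067,"y":-0.0314,"z":0,"rx":0,"ry":0,"rz":0,"claw":0}]' 40 >/dev/null; python3 tan.py B 9 && 
python3 -m handwheel '[{"x":0.0021,"y":-0.0063,"z":0,"rx":0,"ry":0,"rz":0,"claw":0},{"x":0.0052,"y":-0.0122,"z":0,"rx":0,"ry":0,"rz":0,"claw":0},{"x":0.0093,"y":-0.0174,"z":0,"rx":0,"ry":0,"rz":0,"claw":0},{"x":0.0142,"y":-0.0218,"z":0,"rx":0,"ry":0,"rz":0,"claw":0},{"x":0.0142,"y":-0.0218,"z":0,"rx":0,"ry":0,"rz":0,"claw":0}]' 40 >/dev/null; python3 tan.py B 9; python3 arc.py -53 10 6; python3 arc.py -113 4 12
```

```text
t 22.00 r 39.6mm th -9.5 Ft 5.2 Fr 1.5 Fz 6.1 w 11.7
t 22.50 r 37.8mm th -49.0 Ft 5.4 Fr 2.9 Fz 4.9 w 11.6
['5.6,-3.5', '11.8,-6.0', '18.2,-7.4', '24.9,-7.6', '31.4,-6.7', '37.7,-4.6'] end -113.0
['2.4,1.1', '4.7,2.4', '6.9,3.9', '9.1,5.4', '11.1,7.2', '12.9,9.1', '14.7,11.1', '16.3,13.2', '17.7,15.4', '19.0,17.7', '20.1,20.1', '21.1,22.6'] end -161.0
```

```bash
python3 -m handwheel '[{"x":0.0056,"y":-0.0035,"z":0,"rx":0,"ry":0,"rz":0,"claw":0},{"x":0.0118,"y":-0.006,"z":0,"rx":0,"ry":0,"rz":0,"claw":0},{"x":0.0182,"y":-0.0074,"z":0,"rx":0,"ry":0,"rz":0,"claw":0},{"x":0.0249,"y":-0.0076,"z":0,"rx":0,"ry":0,"rz":0,"claw":0},{"x":0.0314,"y":-0.0067,"z":0,"rx":0,"ry":0,"rz":0,"claw":0},{"x":0.0377,"y":-0.0046,"z":0,"rx":0,"ry":0,"rz":0,"claw":0},{"x":0.0377,"y":-0.0046,"z":0,"rx":0,"ry":0,"rz":0,"claw":0}]' 40 >/dev/null; python3 tan.py B 7.5 && 
python3 -m handwheel '[{"x":0.0012,"y":0.0005,"z":0,"rx":0,"ry":0,"rz":0,"claw":0},{"x":0.0024,"y":0.0011,"z":0,"rx":0,"ry":0,"rz":0,"claw":0},{"x":0.0024,"y":0.0011,"z":0,"rx":0,"ry":0,"rz":0,"claw":0}]' 40 >/dev/null; python3 tan.py B 7.5 && 
python3 -m handwheel '[{"x":0.0012,"y":0.0006,"z":0,"rx":0,"ry":0,"rz":0,"claw":0},{"x":0.0023,"y":0.0013,"z":0,"rx":0,"ry":0,"rz":0,"claw":0},{"x":0.0023,"y":0.0013,"z":0,"rx":0,"ry":0,"rz":0,"claw":0}]' 40 >/dev/null; python3 tan.py B 7.5 && 
python3 -m handwheel '[{"x":0.0011,"y":0.0007,"z":0,"rx":0,"ry":0,"rz":0,"claw":0},{"x":0.0022,"y":0.0015,"z":0,"rx":0,"ry":0,"rz":0,"claw":0},{"x":0.0022,"y":0.0015,"z":0,"rx":0,"ry":0,"rz":0,"claw":0}]' 40 >/dev/null; python3 tan.py B 7.5 && 
python3 -m handwheel '[{"x":0.0011,"y":0.0007,"z":0,"rx":0,"ry":0,"rz":0,"claw":0},{"x":0.0022,"y":0.0015,"z":0,"rx":0,"ry":0,"rz":0,"claw":0},{"x":0.0022,"y":0.0015,"z":0,"rx":0,"ry":0,"rz":0,"claw":0}]' 40 >/dev/null; python3 tan.py B 7.5
```

```text
t 23.20 r 35.9mm th -111.6 Ft 5.2 Fr 3.1 Fz 6.9 w 11.4
t 23.50 r 35.9mm th -115.0 Ft 5.4 Fr 3.5 Fz 6.2 w 11.2
t 23.80 r 35.8mm th -119.2 Ft 5.2 Fr 3.0 Fz 7.2 w 11.3
t 24.10 r 35.8mm th -123.6 Ft 4.7 Fr 3.0 Fz 8.4 w 11.4
t 24.40 r 35.8mm th -127.9 Ft 4.5 Fr 3.0 Fz 7.7 w 11.4
```

```bash
python3 -m handwheel '[{"x":0.001,"y":0.0008,"z":0,"rx":0,"ry":0,"rz":0,"claw":0},{"x":0.002,"y":0.0016,"z":0,"rx":0,"ry":0,"rz":0,"claw":0},{"x":0.002,"y":0.0016,"z":0,"rx":0,"ry":0,"rz":0,"claw":0}]' 40 >/dev/null; python3 tan.py B 7.5 && 
python3 -m handwheel '[{"x":0.001,"y":0.0009,"z":0,"rx":0,"ry":0,"rz":0,"claw":0},{"x":0.0019,"y":0.0018,"z":0,"rx":0,"ry":0,"rz":0,"claw":0},{"x":0.0019,"y":0.0018,"z":0,"rx":0,"ry":0,"rz":0,"claw":0}]' 40 >/dev/null; python3 tan.py B 7.5 && 
python3 -m handwheel '[{"x":0.0009,"y":0.001,"z":0,"rx":0,"ry":0,"rz":0,"claw":0},{"x":0.0018,"y":0.0019,"z":0,"rx":0,"ry":0,"rz":0,"claw":0},{"x":0.0018,"y":0.0019,"z":0,"rx":0,"ry":0,"rz":0,"claw":0}]' 40 >/dev/null; python3 tan.py B 7.5 && 
python3 -m handwheel '[{"x":0.0008,"y":0.001,"z":0,"rx":0,"ry":0,"rz":0,"claw":0},{"x":0.0016,"y":0.002,"z":0,"rx":0,"ry":0,"rz":0,"claw":0},{"x":0.0016,"y":0.002,"z":0,"rx":0,"ry":0,"rz":0,"claw":0}]' 40 >/dev/null; python3 tan.py B 7.5 && 
python3 -m handwheel '[{"x":0.0008,"y":0.001,"z":0,"rx":0,"ry":0,"rz":0,"claw":0},{"x":0.0015,"y":0.0021,"z":0,"rx":0,"ry":0,"rz":0,"claw":0},{"x":0.0015,"y":0.0021,"z":0,"rx":0,"ry":0,"rz":0,"claw":0}]' 40 >/dev/null; python3 tan.py B 7.5
```

```text
t 24.70 r 35.9mm th -132.0 Ft 4.9 Fr 2.6 Fz 6.9 w 11.4
t 25.00 r 35.9mm th -136.3 Ft 5.3 Fr 1.2 Fz 7.2 w 11.8
t 25.30 r 36.0mm th -140.6 Ft 6.9 Fr 1.6 Fz 7.3 w 11.6
t 25.60 r 36.1mm th -144.6 Ft 6.2 Fr 1.6 Fz 7.5 w 11.4
t 25.90 r 36.2mm th -148.2 Ft 8.6 Fr 1.7 Fz 7.6 w 11.7
```

```bash
python3 -m handwheel '[{"x":0.0005,"y":0.0008,"z":0,"rx":0,"ry":0,"rz":0,"claw":0},{"x":0.0009,"y":0.0016,"z":0,"rx":0,"ry":0,"rz":0,"claw":0},{"x":0.0009,"y":0.0016,"z":0,"rx":0,"ry":0,"rz":0,"claw":0}]' 40 >/dev/null; python3 tan.py B 11 && 
python3 -m handwheel '[{"x":0.0004,"y":0.0008,"z":0,"rx":0,"ry":0,"rz":0,"claw":0},{"x":0.0007,"y":0.0013,"z":0,"rx":0,"ry":0,"rz":0,"claw":0},{"x":0.0007,"y":0.0013,"z":0,"rx":0,"ry":0,"rz":0,"claw":0}]' 40 >/dev/null; python3 tan.py B 11 && 
python3 -m handwheel '[{"x":0.0003,"y":0.0007,"z":0,"rx":0,"ry":0,"rz":0,"claw":0},{"x":0.0005,"y":0.0012,"z":0,"rx":0,"ry":0,"rz":0,"claw":0},{"x":0.0005,"y":0.0012,"z":0,"rx":0,"ry":0,"rz":0,"claw":0}]' 40 >/dev/null; python3 tan.py B
```

```text
t 26.20 r 36.2mm th -150.8 Ft 9.8 Fr 1.2 Fz 5.5 w 11.5
t 26.50 r 36.2mm th -152.8 Ft 9.5 Fr 1.4 Fz 7.2 w 11.5
t 26.80 r 36.2mm th -154.6 Ft 10.9 Fr 0.7 Fz 6.6 w 11.9
```

```bash
python3 -m handwheel '[{"x":0.0003,"y":0.0007,"z":0,"rx":0,"ry":0,"rz":0,"claw":0},{"x":0.0005,"y":0.0013,"z":0,"rx":0,"ry":0,"rz":0,"claw":0},{"x":0.0005,"y":0.0013,"z":0,"rx":0,"ry":0,"rz":0,"claw":0}]' 40 >/dev/null; python3 tan.py B;
python3 -m handwheel '[{"x":0,"y":0,"z":0,"rx":0,"ry":0,"rz":0,"claw":0}]' 40 >/dev/null&& python3 tan.py B
python3 -m handwheel '[{"x":0,"y":0,"z":0,"rx":0,"ry":0,"rz":0,"claw":0},{"x":0,"y":0,"z":0,"rx":0,"ry":0,"rz":0,"claw":0}]' 40 ; python3 tan.py B
```

```text
t 27.10 r 36.2mm th -156.6 Ft 11.6 Fr 1.3 Fz 7.0 w 11.5
t 27.20 r 36.2mm th -156.5 Ft 13.4 Fr 3.1 Fz 7.3 w 11.7
t: 27.4
eef_pos: [0.5938, 0.0748, 0.0684]
orientation: [0.002, 0.001, 1.0, -0.001]
contact_force: [2.7, -12.0, 7.7]
width: 0.0118
t 27.40 r 36.2mm th -156.4 Ft 12.1 Fr 2.3 Fz 7.7 w 11.8
```

```bash
python3 -m handwheel '[{"x":0,"y":0,"z":0,"rx":0,"ry":0,"rz":0,"claw":0.4},{"x":0,"y":0,"z":0,"rx":0,"ry":0,"rz":0,"claw":0.5},{"x":0,"y":0,"z":0,"rx":0,"ry":0,"rz":0,"claw":0.5},{"x":0,"y":0,"z":-0.04,"rx":0,"ry":0,"rz":0,"claw":0.5},{"x":0,"y":0,"z":-0.065,"rx":0,"ry":0,"rz":0,"claw":0.5},{"x":0.035,"y":0.02,"z":-0.07,"rx":0,"ry":0,"rz":0,"claw":0.5},{"x":0.07,"y":0.042,"z":-0.07,"rx":0,"ry":0,"rz":0,"claw":0.5},{"x":0.105,"y":0.064,"z":-0.07,"rx":0,"ry":0,"rz":0,"claw":0.5},{"x":0.1288,"y":0.0822,"z":-0.07,"rx":0,"ry":0,"rz":0,"claw":0.5},{"x":0.1288,"y":0.0822,"z":-0.07,"rx":0,"ry":0,"rz":0,"claw":0.5},{"x":0.1288,"y":0.0822,"z":-0.07,"rx":0,"ry":0,"rz":0,"claw":0.5}]' 40; python3 tan.py D
python3 - <<'E'
from h import *
p,d=eyes.read_camera('side');K,D,R,t=cam('side')
v,u=np.mgrid[150:200,190:230]; a=cv2.undistortPoints(np.stack([u,v],-1).reshape(-1,1,2).astype(float),K,D)[:,0]
z=d[150:200,190:230].ravel().astype(float); P=(np.c_[a,np.ones(len(a))]*z[:,None]-t)@R
m=(P[:,2]>.066)&(P[:,2]<.092)&(z>0)&(np.hypot(P[:,0]-.465,P[:,1]-.155)<.025)
print(m.sum(),P[m].mean(0),P[m].min(0),P[m].max(0))
r=P[m].mean(0)+R.T@t; r[2]=0; print('centre',P[m].mean(0)+.006*r/np.linalg.norm(r))
E
```

```text
t: 28.5
eef_pos: [0.4636, 0.1592, 0.1375]
orientation: [0.0, -0.001, 1.0, 0.0]
contact_force: [0.9, 0.7, 0.3]
width: 0.0425
t 28.50 r 36.3mm th -131.3 Ft 0.2 Fr -1.1 Fz 0.3 w 42.5
60 [0.46041336 0.15546598 0.07938597] [0.45478716 0.14989192 0.06606672] [0.46820981 0.16228702 0.09173124]
centre [0.46187773 0.16128454 0.07938597]
```

```bash
python3 -m handwheel '[{"x":0,"y":0,"z":0.03,"rx":0,"ry":0,"rz":0,"claw":0.5},{"x":0,"y":0,"z":0.055,"rx":0,"ry":0,"rz":0,"claw":0.5},{"x":0,"y":0,"z":0.07,"rx":0,"ry":0,"rz":0,"claw":0.5},{"x":0,"y":0,"z":0.07,"rx":0,"ry":0,"rz":0,"claw":0.5}]' 40 >/dev/null; python3 tan.py D; python3 -m handwheel '[{"x":0,"y":0,"z":0,"rx":0,"ry":0,"rz":0,"claw":0},{"x":0,"y":0,"z":0,"rx":0,"ry":0,"rz":0,"claw":0},{"x":0,"y":0,"z":0,"rx":0,"ry":0,"rz":0,"claw":0},{"x":0,"y":0,"z":0,"rx":0,"ry":0,"rz":0,"claw":0},{"x":0,"y":0,"z":0,"rx":0,"ry":0,"rz":0,"claw":0}]' 40; python3 tan.py D; python3 arc.py -130 10 6;  python3 arc.py -190 10 6;python3 arc.py -250 10 3
```

```text
t 28.95 r 37.8mm th -130.4 Ft -0.5 Fr -0.1 Fz 0.1 w 42.8
t: 29.45
eef_pos: [0.4641, 0.159, 0.0677]
orientation: [0.001, -0.0, 1.0, 0.0]
contact_force: [0.1, 3.1, 4.6]
width: 0.0116
t 29.45 r 36.1mm th -130.4 Ft -1.9 Fr -2.4 Fz 4.6 w 11.6
['4.7,4.7', '8.5,10.1', '11.3,16.1', '13.0,22.5', '13.6,29.1', '13.0,35.7'] end -190.0
['-1.7,6.4', '-4.5,12.4', '-8.3,17.8', '-13.0,22.5', '-18.4,26.3', '-24.4,29.1'] end -250.0
['-6.4,1.7', '-13.0,2.3', '-19.6,1.7'] end -280.0
```

```bash
python3 -m handwheel '[{"x":0.0047,"y":0.0047,"z":0,"rx":0,"ry":0,"rz":0,"claw":0},{"x":0.0085,"y":0.0101,"z":0,"rx":0,"ry":0,"rz":0,"claw":0},{"x":0.0113,"y":0.0161,"z":0,"rx":0,"ry":0,"rz":0,"claw":0},{"x":0.013,"y":0.0225,"z":0,"rx":0,"ry":0,"rz":0,"claw":0},{"x":0.0136,"y":0.0291,"z":0,"rx":0,"ry":0,"rz":0,"claw":0},{"x":0.013,"y":0.0357,"z":0,"rx":0,"ry":0,"rz":0,"claw":0},{"x":0.013,"y":0.0357,"z":0,"rx":0,"ry":0,"rz":0,"claw":0}]' 40 >/dev/null; python3 tan.py D 9 && 
python3 -m handwheel '[{"x":-0.0017,"y":0.0064,"z":0,"rx":0,"ry":0,"rz":0,"claw":0},{"x":-0.0045,"y":0.0124,"z":0,"rx":0,"ry":0,"rz":0,"claw":0},{"x":-0.0083,"y":0.0178,"z":0,"rx":0,"ry":0,"rz":0,"claw":0},{"x":-0.013,"y":0.0225,"z":0,"rx":0,"ry":0,"rz":0,"claw":0},{"x":-0.0184,"y":0.0263,"z":0,"rx":0,"ry":0,"rz":0,"claw":0},{"x":-0.0184,"y":0.0263,"z":0,"rx":0,"ry":0,"rz":0,"claw":0}]' 40 >/dev/null; python3 tan.py D 9
```

```text
t 30.15 r 37.8mm th 167.6 Ft 4.9 Fr 0.2 Fz 9.6 w 11.9
t 30.75 r 39.6mm th 118.0 Ft 5.9 Fr 4.1 Fz 12.1 w 11.7
```

```bash
python3 arc.py 118 9 4; python3 arc.py 82 4 10;
python3 -m handwheel '[{"x":-0.0055,"y":0.0023,"z":-0.001,"rx":0,"ry":0,"rz":0,"claw":0},{"x":-0.0113,"y":0.0038,"z":-0.001,"rx":0,"ry":0,"rz":0,"claw":0},{"x":-0.0172,"y":0.0044,"z":-0.001,"rx":0,"ry":0,"rz":0,"claw":0},{"x":-0.0231,"y":0.0041,"z":-0.001,"rx":0,"ry":0,"rz":0,"claw":0},{"x":-0.0231,"y":0.0041,"z":-0.001,"rx":0,"ry":0,"rz":0,"claw":0}]' 40 >/dev/null; python3 tan.py D 8
```

```text
['-5.5,2.4', '-11.2,3.9', '-17.2,4.4', '-23.1,4.1'] end 82.0
['-2.6,-0.5', '-5.2,-1.1', '-7.7,-1.9', '-10.2,-2.9', '-12.6,-4.1', '-14.8,-5.4', '-17.0,-6.9', '-19.1,-8.5', '-21.1,-10.3', '-23.0,-12.2'] end 42.0
t 31.25 r 39.8mm th 83.3 Ft 5.5 Fr 6.7 Fz 7.7 w 11.5
```

```bash
python3 -m handwheel '[{"x":-0.0013,"y":-0.0002,"z":0,"rx":0,"ry":0,"rz":0,"claw":0},{"x":-0.0026,"y":-0.0004,"z":0,"rx":0,"ry":0,"rz":0,"claw":0},{"x":-0.0026,"y":-0.0004,"z":0,"rx":0,"ry":0,"rz":0,"claw":0}]' 40 >/dev/null; python3 tan.py D 7.5 && 
python3 -m handwheel '[{"x":-0.0013,"y":-0.0003,"z":0,"rx":0,"ry":0,"rz":0,"claw":0},{"x":-0.0026,"y":-0.0006,"z":0,"rx":0,"ry":0,"rz":0,"claw":0},{"x":-0.0026,"y":-0.0006,"z":0,"rx":0,"ry":0,"rz":0,"claw":0}]' 40 >/dev/null; python3 tan.py D 7.5 && 
python3 -m handwheel '[{"x":-0.0013,"y":-0.0004,"z":0,"rx":0,"ry":0,"rz":0,"claw":0},{"x":-0.0025,"y":-0.0008,"z":0,"rx":0,"ry":0,"rz":0,"claw":0},{"x":-0.0025,"y":-0.0008,"z":0,"rx":0,"ry":0,"rz":0,"claw":0}]' 40 >/dev/null; python3 tan.py D 7.5 && 
python3 -m handwheel '[{"x":-0.0013,"y":-0.0005,"z":0,"rx":0,"ry":0,"rz":0,"claw":0},{"x":-0.0025,"y":-0.001,"z":0,"rx":0,"ry":0,"rz":0,"claw":0},{"x":-0.0025,"y":-0.001,"z":0,"rx":0,"ry":0,"rz":0,"claw":0}]' 40 >/dev/null; python3 tan.py D 7.5 && 
python3 -m handwheel '[{"x":-0.0012,"y":-0.0006,"z":0,"rx":0,"ry":0,"rz":0,"claw":0},{"x":-0.0024,"y":-0.0012,"z":0,"rx":0,"ry":0,"rz":0,"claw":0},{"x":-0.0024,"y":-0.0012,"z":0,"rx":0,"ry":0,"rz":0,"claw":0}]' 40 >/dev/null; python3 tan.py D 7.5 && 
python3 -m handwheel '[{"x":-0.0011,"y":-0.0007,"z":0,"rx":0,"ry":0,"rz":0,"claw":0},{"x":-0.0023,"y":-0.0013,"z":0,"rx":0,"ry":0,"rz":0,"claw":0},{"x":-0.0023,"y":-0.0013,"z":0,"rx":0,"ry":0,"rz":0,"claw":0}]' 40 >/dev/null; python3 tan.py D 7.5
```

```text
t 31.55 r 39.8mm th 80.0 Ft 5.3 Fr 8.0 Fz 6.3 w 11.8
t 31.85 r 39.8mm th 76.1 Ft 5.0 Fr 8.1 Fz 5.5 w 11.5
t 32.15 r 39.8mm th 72.2 Ft 4.8 Fr 7.8 Fz 5.9 w 11.7
t 32.45 r 39.8mm th 68.2 Ft 4.2 Fr 8.6 Fz 5.3 w 11.6
t 32.75 r 39.8mm th 64.1 Ft 5.5 Fr 8.2 Fz 4.1 w 11.8
t 33.05 r 39.8mm th 60.2 Ft 5.7 Fr 7.9 Fz 5.1 w 12.0
```

```bash
python3 -m handwheel '[{"x":-0.0011,"y":-0.0007,"z":0,"rx":0,"ry":0,"rz":0,"claw":0},{"x":-0.0022,"y":-0.0013,"z":0,"rx":0,"ry":0,"rz":0,"claw":0},{"x":-0.0022,"y":-0.0013,"z":0,"rx":0,"ry":0,"rz":0,"claw":0}]' 40 >/dev/null; python3 tan.py D 7.5 && 
python3 -m handwheel '[{"x":-0.0011,"y":-0.0007,"z":0,"rx":0,"ry":0,"rz":0,"claw":0},{"x":-0.0021,"y":-0.0015,"z":0,"rx":0,"ry":0,"rz":0,"claw":0},{"x":-0.0021,"y":-0.0015,"z":0,"rx":0,"ry":0,"rz":0,"claw":0}]' 40 >/dev/null; python3 tan.py D 7.5 && 
python3 -m handwheel '[{"x":-0.001,"y":-0.0008,"z":0,"rx":0,"ry":0,"rz":0,"claw":0},{"x":-0.002,"y":-0.0016,"z":0,"rx":0,"ry":0,"rz":0,"claw":0},{"x":-0.002,"y":-0.0016,"z":0,"rx":0,"ry":0,"rz":0,"claw":0}]' 40 >/dev/null; python3 tan.py D 7.5 && 
python3 -m handwheel '[{"x":-0.001,"y":-0.0009,"z":0,"rx":0,"ry":0,"rz":0,"claw":0},{"x":-0.0019,"y":-0.0018,"z":0,"rx":0,"ry":0,"rz":0,"claw":0},{"x":-0.0019,"y":-0.0018,"z":0,"rx":0,"ry":0,"rz":0,"claw":0}]' 40 >/dev/null; python3 tan.py D 7.5 && 
python3 -m handwheel '[{"x":-0.0009,"y":-0.001,"z":0,"rx":0,"ry":0,"rz":0,"claw":0},{"x":-0.0017,"y":-0.0019,"z":0,"rx":0,"ry":0,"rz":0,"claw":0},{"x":-0.0017,"y":-0.0019,"z":0,"rx":0,"ry":0,"rz":0,"claw":0}]' 40 >/dev/null; python3 tan.py D 7.5 && 
python3 -m handwheel '[{"x":-0.0008,"y":-0.001,"z":0,"rx":0,"ry":0,"rz":0,"claw":0},{"x":-0.0016,"y":-0.002,"z":0,"rx":0,"ry":0,"rz":0,"claw":0},{"x":-0.0016,"y":-0.002,"z":0,"rx":0,"ry":0,"rz":0,"claw":0}]' 40 >/dev/null; python3 tan.py D 7.5
```

```text
t 33.35 r 39.9mm th 56.5 Ft 5.4 Fr 7.7 Fz 3.3 w 12.0
t 33.65 r 39.9mm th 52.6 Ft 5.9 Fr 7.6 Fz 3.1 w 11.9
t 33.95 r 39.9mm th 48.8 Ft 6.3 Fr 7.6 Fz 4.1 w 11.7
t 34.25 r 39.9mm th 45.0 Ft 4.3 Fr 6.2 Fz 4.4 w 11.4
t 34.55 r 39.8mm th 41.7 Ft 7.0 Fr 6.6 Fz 4.5 w 11.6
t 34.85 r 39.8mm th 38.3 Ft 9.5 Fr 6.5 Fz 3.8 w 11.8
```

```bash
python3 -m handwheel '[{"x":-0.0004,"y":-0.0006,"z":0,"rx":0,"ry":0,"rz":0,"claw":0},{"x":-0.0009,"y":-0.0012,"z":0,"rx":0,"ry":0,"rz":0,"claw":0},{"x":-0.0009,"y":-0.0012,"z":0,"rx":0,"ry":0,"rz":0,"claw":0}]' 40 >/dev/null; python3 tan.py D 11 && 
python3 -m handwheel '[{"x":-0.0004,"y":-0.0006,"z":0,"rx":0,"ry":0,"rz":0,"claw":0},{"x":-0.0007,"y":-0.0011,"z":0,"rx":0,"ry":0,"rz":0,"claw":0},{"x":-0.0007,"y":-0.0011,"z":0,"rx":0,"ry":0,"rz":0,"claw":0}]' 40 >/dev/null; python3 tan.py D; python3 -m handwheel '[{"x":0,"y":0,"z":0,"rx":0,"ry":0,"rz":0,"claw":0}]' 40 >/dev/null; python3 tan.py D
```

```text
t 35.15 r 39.8mm th 36.5 Ft 11.2 Fr 7.3 Fz 3.8 w 11.9
t 35.15 r 39.8mm th 36.5 Ft 11.2 Fr 7.3 Fz 3.8 w 11.9
t 35.25 r 39.8mm th 36.5 Ft 10.5 Fr 7.5 Fz 4.1 w 11.3
```

```bash
python3 -m handwheel '[{"x":-0.0004,"y":-0.0006,"z":0,"rx":0,"ry":0,"rz":0,"claw":0},{"x":-0.0008,"y":-0.0012,"z":0,"rx":0,"ry":0,"rz":0,"claw":0},{"x":-0.0008,"y":-0.0012,"z":0,"rx":0,"ry":0,"rz":0,"claw":0},{"x":-0.0008,"y":-0.0012,"z":0,"rx":0,"ry":0,"rz":0,"claw":0}]' 40 >/dev/null; python3 tan.py D; python3 -m handwheel '[{"x":0,"y":0,"z":0,"rx":0,"ry":0,"rz":0,"claw":0}]' 40 >/dev/null; python3 tan.py D; python3 -m handwheel '[{"x":0,"y":0,"z":0,"rx":0,"ry":0,"rz":0,"claw":0}]' 40 >/dev/null; python3 tan.py D
```

```text
t 35.65 r 39.8mm th 34.7 Ft 11.0 Fr 7.0 Fz 4.3 w 11.6
t 35.75 r 39.8mm th 34.7 Ft 11.8 Fr 7.0 Fz 3.9 w 11.3
t 35.85 r 39.8mm th 34.7 Ft 11.4 Fr 6.1 Fz 5.0 w 11.6
```

```bash
python3 -m handwheel '[{"x":0,"y":0,"z":0,"rx":0,"ry":0,"rz":0,"claw":0.4},{"x":0,"y":0,"z":0,"rx":0,"ry":0,"rz":0,"claw":0.5},{"x":0,"y":0,"z":0,"rx":0,"ry":0,"rz":0,"claw":0.5},{"x":0,"y":0,"z":-0.04,"rx":0,"ry":0,"rz":0,"claw":0.5},{"x":0,"y":0,"z":-0.08,"rx":0,"ry":0,"rz":0,"claw":0.5},{"x":0,"y":0,"z":-0.12,"rx":0,"ry":0,"rz":0,"claw":0.5},{"x":0.03,"y":0.04,"z":-0.14,"rx":0,"ry":0,"rz":0,"claw":0.5},{"x":0.06,"y":0.08,"z":-0.14,"rx":0,"ry":0,"rz":0,"claw":0.5},{"x":0.1,"y":0.12,"z":-0.14,"rx":0,"ry":0,"rz":0,"claw":0.5},{"x":0.14,"y":0.16,"z":-0.14,"rx":0,"ry":0,"rz":0,"claw":0.5},{"x":0.16,"y":0.19,"z":-0.14,"rx":0,"ry":0,"rz":0,"claw":0.5},{"x":0.16,"y":0.19,"z":-0.14,"rx":0,"ry":0,"rz":0,"claw":0.5}]' 40
python3 - <<'E'
from h import *
a,_=eyes.read_camera('top');b,d=eyes.read_camera('side')
s=cv2.resize(b[135:255,165:325],(533,400),interpolation=cv2.INTER_CUBIC);t=cv2.resize(a[150:295,160:280],(267,323),interpolation=cv2.INTER_CUBIC)
c=np.zeros((400,800,3),np.uint8);c[:,:533]=s;c[:323,533:]=t;cv2.imwrite('pics/f.png',c)
# cover height/tilt from side depth: plane fit on bright cover pixels
K,D,R,tt=cam('side');v,u=np.mgrid[140:240,190:310];q=cv2.undistortPoints(np.stack([u,v],-1).reshape(-1,1,2).astype(float),K,D)[:,0]
z=d[140:240,190:310].ravel().astype(float);P=(np.c_[q,np.ones(len(q))]*z[:,None]-tt)@R
m=(abs(P[:,2]-.044)<.006)&(np.hypot(P[:,0]-.558,P[:,1]-.138)<.07);A=np.c_[P[m,:2]-[.558,.138],np.ones(m.sum())]
print('cover top',np.linalg.lstsq(A,P[m,2],rcond=None)[0])
d0=np.load('pics/side0.npy')[140:240,190:310].ravel().astype(float);P=(np.c_[q,np.ones(len(q))]*d0[:,None]-tt)@R
m=(abs(P[:,2]-.044)<.006)&(np.hypot(P[:,0]-.558,P[:,1]-.138)<.07);A=np.c_[P[m,:2]-[.558,.138],np.ones(m.sum())]
print('at start',np.linalg.lstsq(A,P[m,2],rcond=None)[0])
E
```

```text
t: 37.05
eef_pos: [0.3568, 0.4004, 0.208]
orientation: [-0.0, -0.002, 1.0, 0.0]
contact_force: [-0.1, -0.7, -0.8]
width: 0.0428
cover top [-0.00158733  0.0008087   0.04455914]
at start [-0.00164879 -0.00011046  0.04604086]
```

View pics/f.png

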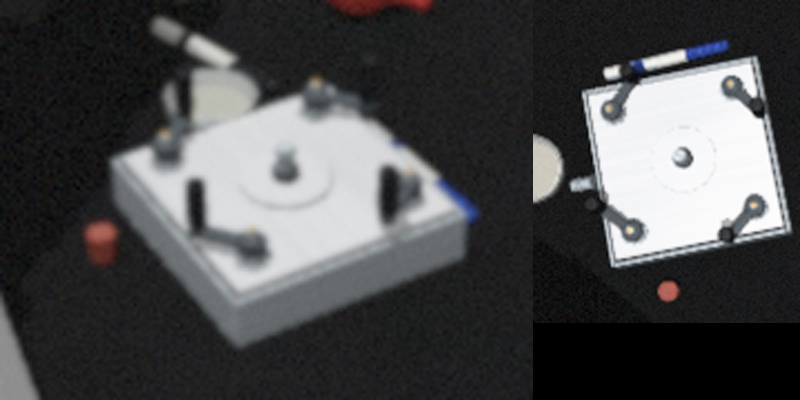

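The last view shows all four levers about half a turn on, each sprung back a little, and the stopper, dish and pen where they were. The depth fit puts the cover top at 44.6 mm (44.5 mm when seated) and level. Handing in.

```bash
python3 -c "
from rig import ticket
print(ticket.sign_off())"
```

```text
the job is handed in; nothing more can be done
None
```

I tightened all four lever nuts crosswise and handed the job in at about 37 s. No verdict was reported. The order was the far-left nut, then its diagonal (near-right), then far-right, then near-left.

| Nut | Force along the handle circle while held firm |
|---|---|
| Far-left | about 13–14 N |
| Near-right | about 12.5 N |
| Far-right | about 12 N |
| Near-left | about 11.4 N |

**Final checks:**
- The cover top measured 44.6 mm by depth, against 44.5 mm when seated; it was 46.0 mm at the start. It is level to about 2 mrad.
- The gripper is open and clear of the cell, at a height of 208 mm.
- The stopper, dish and pen had not moved in the final pictures. The bottle was outside those crops, so I did not check it; the arm never went near it.

**What did not go to plan:**
- My first grip on the near-right handle missed. The fingers closed beside or on top of it, so I corrected the position by about 6–9 mm and gripped again. Only that nut, whose turn it was, was touched.
- On the far-left nut an extra move added about 1.5 mm while it was being held. The force rose from 12.7 to 13.9 N, still within 10–15 N.
- The gripper read 11–12 mm on the 15 mm handles, and I did not find out why.
- After release the levers sprang back about 15–30°, more than I expected from "a little". I could not measure the washer heights directly.

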